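Free the spring clips from the stirring lids

TASK

Lift the forked wedge out of the tool bin and, with it, free every spring clip from the spindles on the paint-tin lids: slide the wedge under the clip so that it spreads over the bead and comes off; do not touch a clip with the fingers while it is still snapped on below its bead. Put all the clips in the black tray, lay the wedge flat back in the tool bin, and leave the cup, the blue panel and the bottle where they are.

Things in the scene. Friction and masses are not known exactly. Their poses are not given: they have to be found in the camera images.
- wedge: Forked aluminium wedge with a black handle, 219 long, 82 wide, 44 mm high, 0.25 kg. Origin on its flat underside, on the centre line; x points to the fork tips, z up. Behind a cross-bar (x -35 to -20 mm) is the handle, 22 mm wide, x -110 to -35, z 10 to 44, with a foot under its rear end. Ahead of x -20 the middle (|y| under 21) is open for the spindle.
- wedge_grip (a point): Middle of the wedge's handle, where to grip it across y: x -70, y 0, z +30 mm in the wedge's frame.
- wedge_tip (a point): Point on the wedge's centre line between its outer tips, underside: x +109 mm. Each side of the fork has two tines 8 mm wide: outer (centre y +-37), tip at x +109; inner (centre y +-25), tip at x +61. Each is a ramp 4 mm high at its tip, rising over 55 mm to 31 mm, then flat at 31 mm back to the cross-bar.
- bin: Grey open tool bin, fixed to the bench, outside 270 (its x) by 150 (its y) by 45 mm high, walls and floor 4 mm. Origin at the centre of its underside. At the start the wedge lies flat in it, alone, along the bin's x axis, its tips towards the bin's +x.
- tray: Black plastic open tray, loose, outside 170 (its x) by 230 (its y) by 35 mm high, walls and floor 5 mm. Origin at the centre of its underside, z up.
- clip1: Steel spring clip on tin 1's spindle, or absent; 56 (x) by 82 (y) by 30 mm high, 80 g. Origin mid-underside, on the spindle axis; z up. Two upright side plates along x (outer faces at y +-21.5, z 0 to 30), joined by low end plates: grip the side plates from above across y, 43 mm, at x 0. Between them two spring jaws pinch the spindle. x points away from the robot, within 20 degrees of world x.
- clip2: Same clip on tin 2 (or absent). Round lugs 6 mm thick, undersides at z 0, stick out of every clip's side plates: a long front pair at x +24, out to y +-41, and a short rear pair at x -24, out to y +-29. The wedge's outer tines lift the front pair, its inner tines the rear pair, so the clip rises level.
- clip3: Same clip on tin 3 (or absent). To free a clip: move the wedge along the clip's +x, on or up to 2 mm above the lid. Its tines can be lowered beside the clip with the wedge's origin 95 to 100 mm short of the spindle axis; at 25 mm short all lugs are on the 31 mm flats and the jaws have snapped over the bead. Push 10 to 20 N. Then draw it straight back.
- clip4: Same clip on tin 4 (or absent).
- seat1 (a point): Point on tin 1's upright spindle axis at a seated clip's underside: top of a 26 mm thick boss, 10 mm above the flat lid (112 mm wide, 80 mm above the bench; tin fixed). Above it the spindle is 14 mm thick, from 9 to 18 mm up a bead 24 mm thick with a flat top, then a pilot pin 8 mm thick to 36 mm. A seated clip's origin is here.
- seat2 (a point): The same point on tin 2. After the wedge is drawn back, a freed clip stays lying on top of the bead, around the pilot pin, its origin about 18 mm above this point, and is then lifted off with the fingers.
- seat3 (a point): The same point on tin 3. On each lid a dark upright stop plate (32 wide, 4 thick, to 46 mm above the lid) stands just in front of the clip, its near face 18 mm from the spindle axis, so that the wedge cannot push the clip away; it fits in the middle of the fork.
- seat4 (a point): The same point on tin 4. Tins 1 to 4 stand in a row from the robot's right to its left.
- cup: Clear plastic mixing cup, 84 mm wide, 72 mm high, a bystander. Origin at the centre of its underside.
- panel: Blue painted test panel, 100 by 150 by 5 mm, lying flat, a bystander. Origin at the centre of its underside.
- bottle: White plastic bottle, 60 mm wide, 150 mm high, a bystander. Origin at the centre of its underside.

How it is judged:
On the way, in this order (a step that is already met when the one before it is completed fails the run):
1. the wedge is lifted out of the tool bin (z of wedge in the frame of bin above 0.06 m), for 0.1 s.
2. every clip present has been freed: it is more than 14 mm from its seat (distance between clip1 and seat1 above 0.014 m and distance between clip2 and seat2 above 0.014 m and distance between clip3 and seat3 above 0.014 m and distance between clip4 and seat4 above 0.014 m), for 0.2 s.
At the end, for the whole second after the job is handed in: Every clip present rests in the tray (origin within 75 mm in x, 105 mm in y of the tray's centre, under 55 mm above its underside); the wedge rests in the bin, flat and right way up (on its floor, within 9 degrees, origin within 60 mm in x, 45 mm in y of the bin's centre) (x of clip1 in the frame of tray between -0.075 and 0.075 m and y of clip1 in the frame of tray between -0.105 and 0.105 m and z of clip1 in the frame of tray between -0.005 and 0.055 m and linear speed of each of clip1, clip2, clip3, clip4, wedge below 0.03 m/s and x of clip2 in the frame of tray between -0.075 and 0.075 m and y of clip2 in the frame of tray between -0.105 and 0.105 m and z of clip2 in the frame of tray between -0.005 and 0.055 m and x of clip3 in the frame of tray between -0.075 and 0.075 m and y of clip3 in the frame of tray between -0.105 and 0.105 m and z of clip3 in the frame of tray between -0.005 and 0.055 m and x of clip4 in the frame of tray between -0.075 and 0.075 m and y of clip4 in the frame of tray between -0.105 and 0.105 m and z of clip4 in the frame of tray between -0.005 and 0.055 m and x of wedge in the frame of bin between -0.06 and 0.06 m and y of wedge in the frame of bin between -0.045 and 0.045 m and z of wedge in the frame of bin between -0.005 and 0.015 m and angle between wedge's own z axis and vertical below 0.15 rad); the robot touches nothing.
It fails at once if a clip is touched with the fingers (over 2 N) while still snapped on below its bead ((contact force between the fingers and clip1 above 2 N and distance between clip1 and seat1 below 0.01 m) or (contact force between the fingers and clip2 above 2 N and distance between clip2 and seat2 below 0.01 m) or (contact force between the fingers and clip3 above 2 N and distance between clip3 and seat3 below 0.01 m) or (contact force between the fingers and clip4 above 2 N and distance between clip4 and seat4 below 0.01 m)).
It fails at once if the cup, the panel or the bottle is moved by more than 40 mm (distance of any of cup, panel, bottle from where it was at the start of the episode above 0.04 m).
Of clip1, clip2, clip3, clip4 only 3 to 4 are there at a start; the rules pass over those that are not, and their reading is None.
At some moment in a run one of tray may be knocked a few centimetres aside while the robot is not near it.
It also fails if it takes over 210 s, if anything falls off the work surface, if the arm or the gripper's body presses on something with over 40 N, if the wrist force passes 120 N, or if a joint passes its speed limit or range.

ROBOT

A 7-joint arm with a two-finger parallel gripper is mounted at the origin on the work surface. World frame = base frame: x ahead of the robot, y to its left, z up, the work surface at z = 0. Lengths are in m, angles in rad, forces in N, time in s.
With the tool pointing down it reaches from about 0.4 to 0.85 m from the base axis. Payload 10.4 kg.
Tool frame: the origin (TCP) lies at the very end of the fingers, on their centre line; the grasp point (between the pads) lies 19 mm behind it; z points along the fingers, y is the line along which they close (so a half turn about z gives the same grasp; the last joint's range is limited). The gripper opens to 85 mm and grips with 20 to 120 N. Pads are 22 mm wide; open, the fingers measure 114 mm over their backs; the gripper's body (76 mm by 85 mm) begins 54 mm behind the grasp point. The pads swing forward as they close: fully open they stand 13 mm farther back than shut.
Start: joints at [1.306, 0.332, -0.065, 1.46, 0.022, 1.35, -0.088], TCP at [0.15, -0.607, 0.231] pointing down, gripper open.
Joint ranges: [-2.6, 2.6], [-0.5, 2.12], [-1.47, 1.34], [0.16, 2.42], [-1.27, 4.41], [0.06, 2.06], [-2.6, 2.6]. Speed limits (rad/s): [2.22, 2.22, 2.79, 2.79, 3.14, 3.14, 3.14].

INTERFACE

Orientations are given as a unit quaternion [x, y, z, w].
In Python, from workcell import manip, vision, order gives the robot as it stands. The module is installed in compiled form; this text tells all that it offers.
- The arm moves only by the tool move_arm, never from a script. Its argument "motion" is a list of rows, each a list of 3 entries, a list of its own where there are three numbers: the shift along the tool's x, y, z scaled (see below), then the turn, a rotation vector about the tool's x, y, z scaled (see below), then the opening, from -1 (shut) to 1 (fully open). In form: [[[dx, dy, dz], [wx, wy, wz], hand], ...]. A call has 1 to 12 rows; each row shifts and turns the commanded pose from where the row before left it, along the tool's axes as they then stand; what a row does not reach is not made up. The controller multiplies each number of a shift by 0.75 m and each number of a turn by pi/4 rad. A row lasts 1/10 s, in which the tool goes at most 50 mm and 8.59 degrees, less where a joint would pass 70% of its speed; a pose out of reach is approached as far as the arm can. A call with a number of a shift or a turn outside -1 to 1 is refused whole. A call with a gripper value outside its range is refused whole. The fingers move at their own pace and stop on an object; "newtons" is the grip in N (left out, the last holds). Time passes only in rows, so rows that do not move let the fingers close. It gives the time, the measured TCP pose, the force, the opening and the grip force at its end, in the units of the state.
- manip.get_obs(): the state, without advancing time (a new reading comes with each control period).
- vision.camera(name): name is "scene" or "top"; returns a dict with "pixels" (480x640x3 uint8, red, green, blue), "fx", "fy", "cx", "cy" (pixels), "R" (3x3) and "t" (3): a world point X has camera coordinates R X + t. Camera axes: x right, y down, z forward; pixel columns grow to the right and rows downward; lengths in m; the calibration is good to about 2 mm. A picture is of the moment at which its call begins. There is no depth.
- order.hand_in(): hands the job in; it is judged then, once.
The state is a dict: "clock": time; "joint_pos": joint angles; "joint_velocities": joint speeds; "tau": joint torques, N m; "position": TCP position; "ee_rot": TCP orientation; "ft_force": force on the tool from outside, world axes, zero at the start; "torque": the same for the moment, N m; "grip_width": opening from 0.0 (shut) to 1.0 (fully open); "grasp_force": force on a finger pad.
Only numpy, scipy, OpenCV 4.12 (cv2) and the standard library are available. Lean on these libraries where they do the work, as an engineer would, in place of code of your own. Each camera call takes 0.05 s, during which the arm holds its last target. There are 200 camera calls.

## Working session

There is one attempt and no reset: what is moved stays moved. The work goes in short steps, Python scripts to look and compute and a tool call to move; the robot and the scene stay as the last step left them, time stands still between calls to the robot, and variables do not carry over. Pictures are saved under pics/ and viewed, at most 14 in all, crops included, and the job is handed in when it is done.

Besides the shell and the picture viewer there is one more tool, called after ">>>" in YAML: its name, and indented under it one key for each argument. move_arm: Moves the arm, as the interface text tells. Its arguments: {"type":"object","properties":{"motion":{"type":"array"},"newtons":{"type":"number"}},"required":["motion"]}

```bash
mkdir -p pics; python3 - <<'E'
from workcell import manip, vision, order
import cv2
print(manip.get_obs())
for n in("scene","top"):
    c=vision.camera(n); cv2.imwrite(f"pics/{n}0.png",c["pixels"][:,:,::-1])
    print(n,{k:c[k] for k in c if k!="pixels"})
E
```

```text
{'clock': 0.0, 'joint_pos': array([ 1.30639278,  0.33289614, -0.06470947,  1.46094952,  0.021609  ,
        1.34990343, -0.08849998]), 'joint_velocities': array([-1.86673400e-03, -1.89671114e-03, -2.83756017e-03, -1.59099078e-03,
        1.05611990e-03, -7.53912011e-04, -1.87492343e-05]), 'tau': array([-6.21613344e-05, -6.25442863e+01,  4.94302309e-02, -3.91601586e+01,
        1.63302000e-02,  9.92611429e-03,  2.41156010e-05]), 'position': array([ 0.14956439, -0.60644771,  0.23049689]), 'ee_rot': array([ 9.92698078e-01,  1.20623351e-01, -1.24438119e-04, -7.19560422e-04]), 'ft_force': array([ 0.12112361, -0.62155921, -0.0111402 ]), 'torque': array([-0.00112839, -0.00212978, -0.01236011]), 'grasp_force': 0.0, 'grip_width': 0.9969134255264258}
scene {'fx': 499.62719661117484, 'fy': 499.62719661117484, 'cx': 319.4739143030943, 'cy': 235.46676080979748, 'R': array([[ 0.58208302,  0.81307887,  0.00906144],
       [ 0.67888653, -0.47982085, -0.55577427],
       [-0.44754044,  0.32965845, -0.83128386]]), 't': array([-0.35369841, -0.37624369,  1.50494106])}
top {'fx': 436.0289990668179, 'fy': 436.0289990668179, 'cx': 314.2930042520032, 'cy': 249.24245364415054, 'R': array([[ 0.12400058, -0.99226235,  0.00626824],
       [-0.96402388, -0.12196369, -0.23618387],
       [ 0.23512086,  0.0232442 , -0.97168816]]), 't': array([-0.05320008,  0.63186956,  1.04106493])}
```

View pics/top0.png

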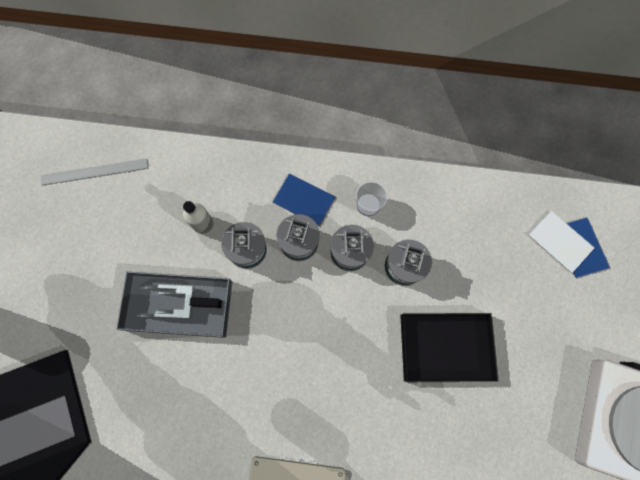

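View pics/scene0.png

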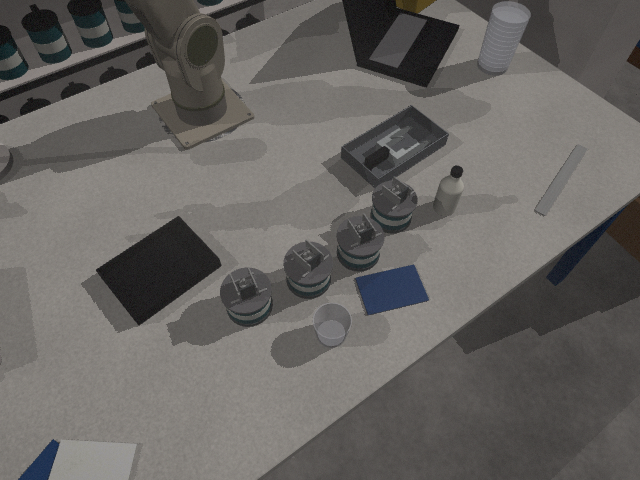

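The top view shows the bin with the wedge near (175,303), its tips to the left. The tins are at (244,245), (298,237), (352,247) and (409,262), and the tray is at (449,347). Next I'll zoom in on the tins.

```bash
python3 - <<'E'
import cv2, numpy as np
a=cv2.imread("pics/top0.png")[205:295,215:440]
b=cv2.imread("pics/scene0.png")[170:330,210:430]
a=cv2.resize(a,None,fx=3.5,fy=3.5,interpolation=cv2.INTER_CUBIC); 
a=cv2.convertScaleAbs(a,alpha=1.6)
cv2.imwrite("pics/a.png",a)
b=cv2.convertScaleAbs(cv2.resize(b,None,fx=3.6,fy=3.6,interpolation=cv2.INTER_CUBIC),alpha=1.6); cv2.imwrite("pics/b.png",b)
E
```

```text
(no output)
```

View pics/a.png

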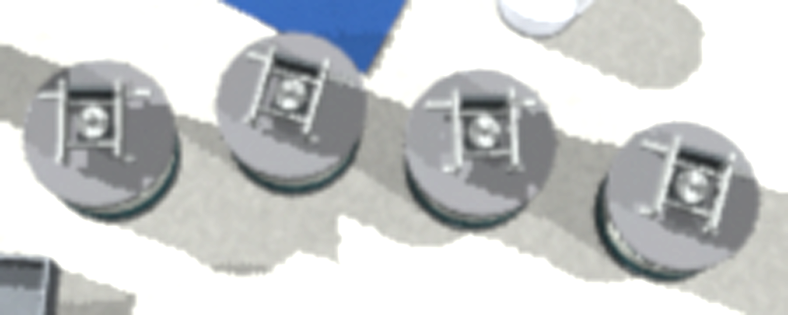

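View pics/b.png

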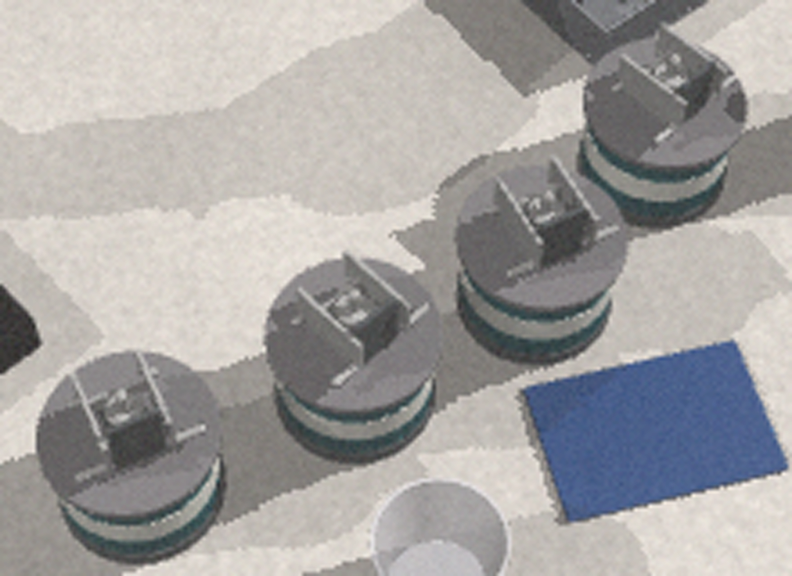

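All four clips are present. To measure them I'll rectify both views onto horizontal planes: the lid plane for the circles and the clip-top plane for the clip angles.

```bash
cat > h.py <<'E'
import numpy as np, cv2
from workcell import manip, vision
def H(c,z):  # world (x,y,1) on plane z -> pixel
    K=np.array([[c["fx"],0,c["cx"]],[0,c["fy"],c["cy"]],[0,0,1]])
    return K@np.column_stack([c["R"][:,0],c["R"][:,1],c["R"][:,2]*z+c["t"]])
def ray(c,u,v,z):
    p=np.linalg.inv(H(c,z))@[u,v,1]; return p[:2]/p[2]
def rect(c,z,x0,y0,size,s):  # patch centred x0,y0; up=+x, left=+y; s m/px
    n=int(size/s); A=np.array([[0,-s,x0+size/2],[-s,0,y0+size/2],[0,0,1]])
    M=H(c,z)@A
    return cv2.warpPerspective(c["pixels"],M,(n,n),flags=cv2.INTER_CUBIC|cv2.WARP_INVERSE_MAP)[:,:,::-1]
def lid(c,x0,y0,s=.0005,z=.08):
    g=cv2.GaussianBlur(cv2.cvtColor(rect(c,z,x0,y0,.18,s),cv2.COLOR_BGR2GRAY),(0,0),2)
    r=cv2.HoughCircles(g,cv2.HOUGH_GRADIENT_ALT,1,500,param1=40,param2=.3,minRadius=107,maxRadius=117)
    if r is None: return None
    u,v,R=r[0,0]; return np.round([x0+.09-v*s,y0+.09-u*s,R*s],4)
E
python3 - <<'E'
from h import *
T=vision.camera("top");S=vision.camera("scene")
P=[]
for u,v in [(409,262),(351,247),(298,237),(244,245)]:
    p=ray(T,u,v,.08); a=lid(T,*p); b=lid(S,*p); print(p.round(3),a,b); P.append(p if a is None else a[:2])
mont=np.vstack([np.hstack([rect(c,z,*p,.12,.0006) for p in P]) for c,z in((T,.12),(S,.12))])
cv2.imwrite("pics/m.png",cv2.convertScaleAbs(mont,alpha=1.5))
print("bin rim",[ray(T,u,v,.045).round(3) for u,v in((128,273),(231,277),(228,336),(118,329))])
print("tray rim",[ray(T,u,v,.035).round(3) for u,v in((402,314),(491,313),(497,379),(405,381))])
print("cup",ray(T,371,203,0),"bottle",ray(T,203,228,0))
p=ray(T,176,303,.035)
m=np.hstack([rect(T,.035,*p,.28,.0007),rect(S,.035,*p,.28,.0007)]);cv2.imwrite("pics/w.png",cv2.convertScaleAbs(m,alpha=1.5));print(p)
E
```

```text
[ 0.63  -0.217] None None
[ 0.65  -0.066] [ 0.6552 -0.0669  0.0559] [ 0.6567 -0.0704  0.0557]
[0.659 0.071] None [0.6684 0.072  0.056 ]
[0.621 0.206] None [0.6306 0.2085 0.056 ]
bin rim [array([0.518, 0.498]), array([0.541, 0.232]), array([0.391, 0.214]), array([0.374, 0.491])]
tray rim [array([ 0.502, -0.218]), array([ 0.533, -0.445]), array([ 0.371, -0.465]), array([ 0.338, -0.238])]
cup [ 0.8049222  -0.11393342] bottle [0.67331007 0.34108448]
[0.45736209 0.36272215]
```

View pics/m.png

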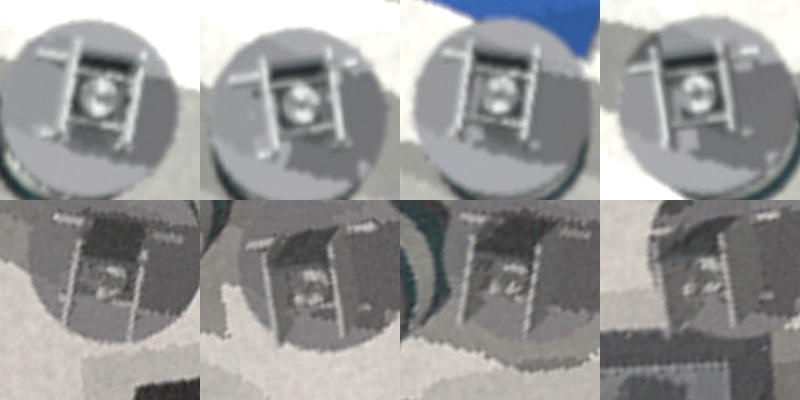

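View pics/w.png

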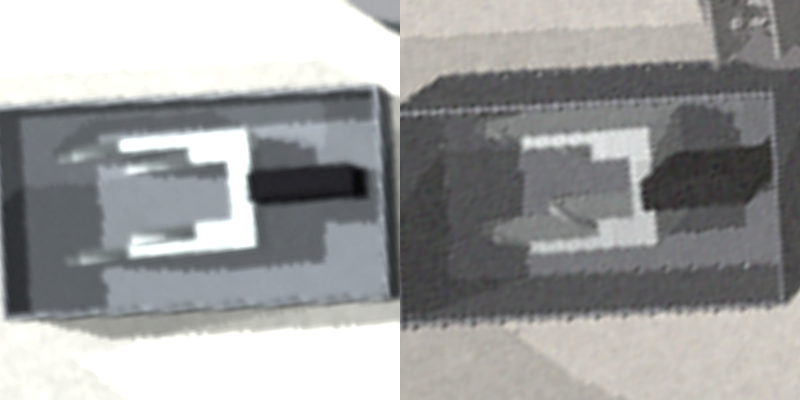

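The rectified views show all four clips clearly, and the wedge lies flat with its cross-bar near (245,190) and its handle to the right. I'll fit the plate edges and lid circles next.

```bash
python3 - <<'E'
from h import *
T=vision.camera("top");S=vision.camera("scene")
s=.0003
for i,p in enumerate([(.635,-.219),(.656,-.069),(.667,.072),(.63,.208)]):
    for n,c in(("T",T),("S",S)):
        g=cv2.cvtColor(rect(c,.12,*p,.12,s),cv2.COLOR_BGR2GRAY)
        g=cv2.GaussianBlur(g,(0,0),2)
        L=cv2.createLineSegmentDetector(0).detect(g)[0][:,0]
        out=[]
        for u1,v1,u2,v2 in L:
            if v1<v2:u1,v1,u2,v2=u2,v2,u1,v1
            a=np.array([p[0]+.06-v1*s,p[1]+.06-u1*s]);b=np.array([p[0]+.06-v2*s,p[1]+.06-u2*s])
            d=b-a;l=np.hypot(*d);an=np.degrees(np.arctan2(d[1],d[0]))
            if l>.03 and abs(an)<25 and abs((a+b)[1]/2-p[1])<.035: out.append((round(an,1),[*(a*1000).round(0),*(b*1000).round(0)]))
        print(i+1,n,sorted(out,key=lambda o:o[1][1]))
    for n,c in(("T",T),("S",S)):
        for zz in(.08,):
            g=cv2.GaussianBlur(cv2.cvtColor(rect(c,zz,*p,.18,.0005),cv2.COLOR_BGR2GRAY),(0,0),1.5)
            r=cv2.HoughCircles(g,cv2.HOUGH_GRADIENT,1,500,param1=60,param2=10,minRadius=109,maxRadius=115)
            if r is not None:
                u,v,R=r[0,0];print("  lid",n,round(p[0]+.09-v*.0005,4),round(p[1]+.09-u*.0005,4),R*.5)
# wedge: white bar at z .035
p=(.457,.363)
for n,c in(("T",T),("S",S)):
    im=rect(c,.035,*p,.28,.0005); hsv=cv2.cvtColor(im,cv2.COLOR_BGR2GRAY)
    m=(hsv>(140 if n=="T" else 105)).astype(np.uint8); m[:,:150]=0;m[:160]=0;m[370:]=0;m[:,375:]=0
    k,lab,st,ce=cv2.connectedComponentsWithStats(m); j=1+np.argmax(st[1:,4])
    q=cv2.minAreaRect(np.argwhere(lab==j)[:,::-1].astype(np.float32)); b=cv2.boxPoints(q)
    print("wedge",n,st[j],[(round(p[0]+.14-v*.0005,4),round(p[1]+.14-u*.0005,4)) for u,v in b])
E
```

```text
1 T [(np.float32(-10.4), [np.float32(604.0), np.float32(-235.0), np.float32(647.0), np.float32(-243.0)]), (np.float32(-10.3), [np.float32(619.0), np.float32(-197.0), np.float32(660.0), np.float32(-205.0)])]
1 S [(np.float32(-10.8), [np.float32(626.0), np.float32(-198.0), np.float32(665.0), np.float32(-205.0)])]
  lid T 0.6348 -0.2178 55.55
  lid S 0.6362 -0.2192 55.5
2 T [(np.float32(7.9), [np.float32(629.0), np.float32(-55.0), np.float32(660.0), np.float32(-51.0)])]
2 S [(np.float32(8.5), [np.float32(635.0), np.float32(-94.0), np.float32(674.0), np.float32(-88.0)]), (np.float32(8.3), [np.float32(652.0), np.float32(-51.0), np.float32(683.0), np.float32(-46.0)])]
  lid T 0.6548 -0.0683 56.1
  lid S 0.6578 -0.0688 55.55
3 T [(np.float32(-8.5), [np.float32(638.0), np.float32(55.0), np.float32(676.0), np.float32(50.0)]), (np.float32(-9.2), [np.float32(652.0), np.float32(94.0), np.float32(693.0), np.float32(87.0)])]
3 S []
  lid T 0.6642 0.0717 57.2
4 T [(np.float32(7.1), [np.float32(593.0), np.float32(224.0), np.float32(646.0), np.float32(231.0)])]
4 S []
  lid T 0.6272 0.2082 56.65
  lid S 0.6318 0.2072 56.1
wedge T [  167   179   190   179 12801] [(np.float32(0.5009), np.float32(0.42)), (np.float32(0.5083), np.float32(0.3302)), (np.float32(0.425), np.float32(0.3233)), (np.float32(0.4176), np.float32(0.4131))]
wedge S [  170   176   190   178 11707] [(np.float32(0.5027), np.float32(0.4184)), (np.float32(0.5094), np.float32(0.3286)), (np.float32(0.426), np.float32(0.3224)), (np.float32(0.4193), np.float32(0.4122))]
```

```bash
cat >> h.py <<'E'
from scipy.spatial.transform import Rotation as Ro
def plan(wps,hand,start=None):
    """wps: (x,y,z,yaw_deg,step_m); arcs about base when step>=.03. Prints rows in tool units from the measured pose."""
    o=manip.get_obs(); p=np.array(o["position"]); q=Ro.from_quat(o["ee_rot"])
    if start: p=np.array(start[:3]); q=Ro.from_euler("z",start[3],degrees=True)*Ro.from_euler("x",180,degrees=True)
    rows=[]
    for x,y,z,yaw,st in wps:
        m=q.as_matrix(); y0=np.degrees(np.arctan2(m[1,0],m[0,0])); dy=(yaw-y0+180)%360-180
        r0,a0=np.hypot(*p[:2]),np.arctan2(p[1],p[0]); r1,a1=np.hypot(x,y),np.arctan2(y,x)
        arc=st>=.03; z0=p[2];p0=p.copy()
        L=np.linalg.norm([(r1-r0),(a1-a0)*max(r0,r1),z-z0]) if arc else np.linalg.norm([x-p[0],y-p[1],z-z0])
        n=max(1,int(np.ceil(max(L/st,abs(dy)/7.5))))
        for k in range(1,n+1):
            f=k/n; r=r0+(r1-r0)*f; a=a0+(a1-a0)*f
            t=np.array([r*np.cos(a),r*np.sin(a),z0+(z-z0)*f]) if arc else p0+(np.array([x,y,z])-p0)*f
            tq=Ro.from_euler("z",y0+dy*f,degrees=True)*Ro.from_euler("x",180,degrees=True)
            s=np.round(q.inv().apply(t-p)/.75,4); w=np.round((q.inv()*tq).as_rotvec()/(np.pi/4),3)
            rows.append([(s+0.).tolist(),(w+0.).tolist(),hand]); p=p+q.apply(s*.75); q=q*Ro.from_rotvec(w*np.pi/4)
    for i in range(0,len(rows),12): print(str(rows[i:i+12]).replace(" ",""))
    print(len(rows),p.round(4))
def tcp(c,a,D): d=np.array([np.cos(np.radians(a)),np.sin(np.radians(a))]); return np.array(c)-(D+.07)*d
C=[((.6357,-.2193),-10.5),((.656,-.0688),8.2),((.6665,.072),-9.),((.6305,.2078),7.3)]
def st():
    o=manip.get_obs(); m=Ro.from_quat(o["ee_rot"]).as_matrix()
    print(o["clock"],o["position"].round(4),"yaw",np.degrees(np.arctan2(m[1,0],m[0,0])).round(2),"F",o["ft_force"].round(1),"w",round(o["grip_width"],3),o["grasp_force"])
E
python3 -c "
from h import *
plan([(.470,.2912,.25,94.5,.04),(.470,.2912,.10,94.5,.04)],1)"
```

```text
[[[0.0521,-0.0048,-0.0008],[-0.001,0.0,-0.06],1],[[0.0518,-0.0057,-0.0009],[0.0,0.0,-0.059],1],[[0.0515,-0.0065,-0.0008],[0.0,0.0,-0.06],1],[[0.0512,-0.0072,-0.0009],[0.0,0.0,-0.06],1],[[0.0508,-0.0081,-0.0008],[0.0,0.0,-0.06],1],[[0.0506,-0.0088,-0.0009],[0.0,0.0,-0.059],1],[[0.0501,-0.0096,-0.0008],[0.0,0.0,-0.06],1],[[0.0499,-0.0104,-0.0009],[0.0,0.0,-0.06],1],[[0.0494,-0.0112,-0.0008],[0.0,0.0,-0.06],1],[[0.0491,-0.0118,-0.0009],[0.0,0.0,-0.059],1],[[0.0487,-0.0127,-0.0008],[0.0,0.0,-0.06],1],[[0.0483,-0.0133,-0.0009],[0.0,0.0,-0.06],1]]
[[[0.0479,-0.0141,-0.0008],[0.0,0.0,-0.06],1],[[0.0474,-0.0148,-0.0009],[0.0,0.0,-0.059],1],[[0.047,-0.0155,-0.0008],[0.0,0.0,-0.06],1],[[0.0466,-0.0161,-0.0009],[0.0,0.0,-0.06],1],[[0.0461,-0.0169,-0.0009],[0.0,0.0,-0.06],1],[[0.0457,-0.0175,-0.0008],[0.0,0.0,-0.059],1],[[0.0451,-0.0182,-0.0009],[0.0,0.0,-0.06],1],[[0.0447,-0.0189,-0.0008],[0.0,0.0,-0.06],1],[[0.0442,-0.0194,-0.0009],[0.0,0.0,-0.059],1],[[0.0437,-0.0201,-0.0008],[0.0,0.0,-0.06],1],[[0.0432,-0.0208,-0.0009],[0.0,0.0,-0.06],1],[[0.0426,-0.0213,-0.0009],[0.0,0.0,-0.06],1]]
[[[0.0422,-0.0219,-0.0008],[0.0,0.0,-0.059],1],[[0.0415,-0.0225,-0.0009],[0.0,0.0,-0.06],1],[[0.0411,-0.0231,-0.0008],[0.0,0.0,-0.06],1],[[0.0405,-0.0236,-0.0009],[0.0,0.0,-0.06],1],[[0.0399,-0.0242,-0.0009],[0.0,0.0,-0.059],1],[[0.0394,-0.0247,-0.0008],[0.0,0.0,-0.06],1],[[0.0,0.0,0.05],[0.0,0.0,0.0],1],[[0.0,0.0,0.05],[0.0,0.0,0.0],1],[[0.0001,0.0,0.05],[0.0,0.0,0.0],1],[[0.0,0.0,0.05],[0.0,0.0,0.0],1]]
34 [0.47   0.2912 0.1   ]
```

>>> move_arm:
  motion:
    - [[0.052,-0.005,-0.001],[0,0,-0.06],1]
    - [[0.052,-0.006,-0.001],[0,0,-0.06],1]
    - [[0.052,-0.006,-0.001],[0,0,-0.06],1]
    - [[0.051,-0.007,-0.001],[0,0,-0.06],1]
    - [[0.051,-0.008,-0.001],[0,0,-0.06],1]
    - [[0.051,-0.009,-0.001],[0,0,-0.06],1]
    - [[0.05,-0.01,-0.001],[0,0,-0.06],1]
    - [[0.05,-0.01,-0.001],[0,0,-0.06],1]
    - [[0.049,-0.011,-0.001],[0,0,-0.06],1]
    - [[0.049,-0.012,-0.001],[0,0,-0.06],1]
    - [[0.049,-0.013,-0.001],[0,0,-0.06],1]
    - [[0.048,-0.013,-0.001],[0,0,-0.06],1]

```text
clock: 1.5
position: [0.501, -0.3228, 0.2403]
ee_rot: [0.919, 0.394, 0.0, 0.0]
ft_force: [1.1, 0.4, 0.4]
grip_width: 0.999
grasp_force: 0.0
```

>>> move_arm:
  motion:
    - [[0.048,-0.014,-0.001],[0,0,-0.06],1]
    - [[0.047,-0.015,-0.001],[0,0,-0.06],1]
    - [[0.047,-0.015,-0.001],[0,0,-0.06],1]
    - [[0.047,-0.016,-0.001],[0,0,-0.06],1]
    - [[0.046,-0.017,-0.001],[0,0,-0.06],1]
    - [[0.046,-0.018,-0.001],[0,0,-0.06],1]
    - [[0.045,-0.018,-0.001],[0,0,-0.06],1]
    - [[0.045,-0.019,-0.001],[0,0,-0.06],1]
    - [[0.044,-0.019,-0.001],[0,0,-0.06],1]
    - [[0.044,-0.02,-0.001],[0,0,-0.06],1]
    - [[0.043,-0.021,-0.001],[0,0,-0.06],1]
    - [[0.043,-0.021,-0.001],[0,0,-0.06],1]

```text
clock: 2.7
position: [0.5572, 0.1025, 0.2493]
ee_rot: [0.773, 0.634, 0.0, 0.0]
ft_force: [1.6, 0.0, 0.5]
grip_width: 1.001
grasp_force: 0.0
```

>>> move_arm:
  motion:
    - [[0.042,-0.022,-0.001],[0,0,-0.06],1]
    - [[0.042,-0.023,-0.001],[0,0,-0.06],1]
    - [[0.041,-0.023,-0.001],[0,0,-0.06],1]
    - [[0.041,-0.024,-0.001],[0,0,-0.06],1]
    - [[0.04,-0.024,-0.001],[0,0,-0.06],1]
    - [[0.039,-0.025,-0.001],[0,0,-0.06],1]
    - [[0,0,0],[0,0,0],1]
    - [[0,0,0],[0,0,0],1]

```text
clock: 3.5
position: [0.4672, 0.2922, 0.2538]
ee_rot: [0.676, 0.737, -0.0, 0.0]
ft_force: [0.5, -0.2, -0.6]
grip_width: 1.004
grasp_force: 0.0
```

```bash
python3 -c "
from h import *
st()
plan([(.470,.2912,.10,94.5,.04),(.470,.2912,.06,94.5,.02),(.470,.2912,.015,94.5,.01)],1)"
```

```text
3.5 [0.4672 0.2922 0.2538] yaw 94.92 F [ 0.5 -0.2 -0.6] w 1.004 0.0
[[[-0.0004,0.0009,0.0513],[0.0,0.0,0.002],1],[[-0.0004,0.0009,0.0513],[0.0,0.0,0.003],1],[[-0.0004,0.0009,0.0513],[0.0,0.0,0.002],1],[[-0.0003,0.0009,0.0512],[0.0,0.0,0.002],1],[[0.0,0.0,0.0178],[0.0,0.0,0.0],1],[[0.0,0.0,0.0178],[0.0,0.0,0.0],1],[[0.0,0.0,0.0178],[0.0,0.0,0.0],1],[[0.0,0.0,0.012],[0.0,0.0,0.0],1],[[0.0,0.0,0.012],[0.0,0.0,0.0],1],[[0.0,0.0,0.012],[0.0,0.0,0.0],1],[[0.0,0.0,0.012],[0.0,0.0,0.0],1],[[0.0,-0.0001,0.012],[0.0,0.0,0.0],1]]
12 [0.47   0.2912 0.015 ]
```

>>> move_arm:
  motion:
    - [[0,0.001,0.051],[0,0,0.002],1]
    - [[0,0.001,0.051],[0,0,0.002],1]
    - [[-0.001,0.001,0.051],[0,0,0.002],1]
    - [[-0.001,0.001,0.051],[0,0,0.003],1]
    - [[0,0,0.018],[0,0,0],1]
    - [[0,0,0.018],[0,0,0],1]
    - [[0,0,0.018],[0,0,0],1]
    - [[0,0,0.012],[0,0,0],1]
    - [[0,0,0.012],[0,0,0],1]
    - [[0,0,0.012],[0,0,0],1]
    - [[0,0,0.012],[0,0,0],1]
    - [[0,0,0.012],[0,0,0],1]

```text
clock: 4.7
position: [0.4707, 0.2906, 0.0148]
ee_rot: [0.679, 0.734, 0.0, 0.0]
ft_force: [-0.1, 0.7, -0.3]
grip_width: 0.997
grasp_force: 0.0
```

>>> move_arm:
  motion:
    - [[0,0,0],[0,0,0],-1]
    - [[0,0,0],[0,0,0],-1]
    - [[0,0,0],[0,0,0],-1]
    - [[0,0,0],[0,0,0],-1]
    - [[0,0,0],[0,0,0],-1]
    - [[0,0,0],[0,0,0],-1]
    - [[0,0,0],[0,0,0],-1]
    - [[0,0,0],[0,0,0],-1]
    - [[0,0,0],[0,0,0],-1]
    - [[0,0,0],[0,0,0],-1]
    - [[0,0,0],[0,0,0],-1]
    - [[0,0,0],[0,0,0],-1]
  newtons: 90

```text
clock: 5.9
position: [0.4709, 0.2909, 0.0159]
ee_rot: [0.679, 0.734, 0.0, 0.0]
ft_force: [-0.2, -0.2, 6.7]
grip_width: 0.245
grasp_force: 88.8
```

```bash
python3 -c "
from h import *
st()
T=vision.camera('top');S=vision.camera('scene')
p=(.457,.363)
cv2.imwrite('pics/g.png',cv2.convertScaleAbs(np.hstack([rect(T,.035,*p,.28,.0007),rect(S,.035,*p,.28,.0007)]),alpha=1.5))"
```

```text
5.9 [0.4709 0.2909 0.0159] yaw 94.45 F [-0.2 -0.2  6.7] w 0.245 88.75455737113953
```

View pics/g.png

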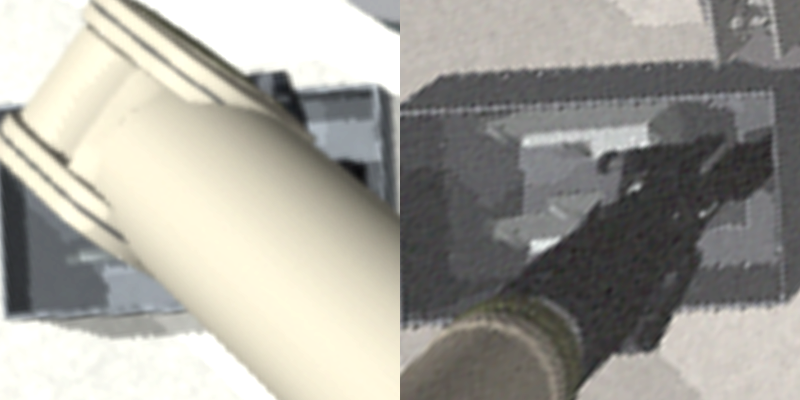

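The handle is gripped at about 21 mm. Next I lift it and carry it to tin 4.

```bash
python3 -c "
from h import *
x,y=tcp(*C[3],.097);print(x,y)
plan([(.4707,.2906,.06,94.5,.015),(.4707,.2906,.25,94.5,.045),(x,y,.25,7.3,.04),(x,y,.15,7.3,.025)],-1)"
```

```text
0.464853628087465 0.18658021036357447
[[[-0.0001,-0.0001,-0.0196],[0.001,0.0,0.0],-1],[[-0.0001,-0.0001,-0.0196],[0.0,0.0,-0.001],-1],[[0.0,-0.0001,-0.0196],[0.0,0.0,0.0],-1],[[0.0,0.0,-0.0507],[0.0,0.0,0.0],-1],[[0.0,0.0,-0.0506],[0.0,0.0,0.0],-1],[[0.0,0.0,-0.0507],[0.0,0.0,0.0],-1],[[0.0,0.0,-0.0507],[0.0,0.0,0.0],-1],[[0.0,0.0,-0.0506],[0.0,0.0,0.0],-1],[[-0.012,-0.0005,0.0],[0.0,0.0,0.161],-1],[[-0.0119,0.0009,0.0],[0.0,0.0,0.162],-1],[[-0.0116,0.0021,0.0],[0.0,0.0,0.161],-1],[[-0.0113,0.0034,0.0],[0.0,0.0,0.162],-1]]
[[[-0.0108,0.0045,0.0],[0.0,0.0,0.161],-1],[[-0.0102,0.0057,0.0],[0.0,0.0,0.162],-1],[[-0.0094,0.0066,0.0],[0.0,0.0,0.161],-1],[[-0.0086,0.0077,0.0],[0.0,0.0,0.162],-1],[[-0.0077,0.0084,-0.0001],[0.0,0.0,0.161],-1],[[-0.0066,0.0092,0.0],[0.0,0.0,0.162],-1],[[-0.0056,0.0098,0.0],[0.0,0.0,0.161],-1],[[-0.0045,0.0103,0.0],[0.0,0.0,0.162],-1],[[0.0,0.0,0.0267],[0.0,0.0,0.0],-1],[[0.0,0.0,0.0266],[0.0,0.0,0.0],-1],[[0.0,0.0,0.0267],[0.0,0.0,0.0],-1],[[0.0,0.0,0.0267],[0.0,0.0,0.0],-1]]
[[[0.0,0.0,0.0267],[0.0,0.0,0.0],-1]]
25 [0.4649 0.1866 0.15  ]
```

>>> move_arm:
  motion:
    - [[0,0,-0.02],[0,0,0],-1]
    - [[0,0,-0.02],[0,0,0],-1]
    - [[0,0,-0.02],[0,0,0],-1]
    - [[0,0,-0.05],[0,0,0],-1]
    - [[0,0,-0.05],[0,0,0],-1]
    - [[0,0,-0.05],[0,0,0],-1]
    - [[0,0,-0.05],[0,0,0],-1]
    - [[0,0,-0.05],[0,0,0],-1]

```text
clock: 6.8
position: [0.4701, 0.2905, 0.2506]
ee_rot: [0.679, 0.734, 0.0, 0.0]
ft_force: [1.1, 0.3, -2.4]
grip_width: 0.244
grasp_force: 88.0
```

>>> move_arm:
  motion:
    - [[-0.012,0,0],[0,0,0.16],-1]
    - [[-0.012,0.001,0],[0,0,0.16],-1]
    - [[-0.012,0.002,0],[0,0,0.16],-1]
    - [[-0.011,0.003,0],[0,0,0.16],-1]
    - [[-0.011,0.005,0],[0,0,0.16],-1]
    - [[-0.01,0.006,0],[0,0,0.16],-1]
    - [[-0.009,0.007,0],[0,0,0.16],-1]
    - [[-0.009,0.008,0],[0,0,0.16],-1]
    - [[-0.008,0.008,0],[0,0,0.16],-1]
    - [[-0.007,0.009,0],[0,0,0.16],-1]
    - [[-0.006,0.01,0],[0,0,0.16],-1]
    - [[-0.004,0.01,0],[0,0,0.16],-1]

```text
clock: 8.0
position: [0.4652, 0.1859, 0.2489]
ee_rot: [0.998, 0.068, 0.0, -0.0]
ft_force: [0.1, -0.2, -2.8]
grip_width: 0.246
grasp_force: 88.3
```

>>> move_arm:
  motion:
    - [[0,0,0.04],[0,0,0.01],-1]
    - [[0,0,0.04],[0,0,0.01],-1]
    - [[0,0,0],[0,0,0],-1]
    - [[0,0,0],[0,0,0],-1]

```text
clock: 8.4
position: [0.4656, 0.1863, 0.1891]
ee_rot: [0.998, 0.063, 0.0, -0.0]
ft_force: [-0.4, -0.0, -0.9]
grip_width: 0.241
grasp_force: 88.0
```

```bash
python3 -c "
from h import *
st()
o=manip.get_obs(); z=o['position'][2]-.012+.031; print(z)
T=vision.camera('top');S=vision.camera('scene')
p=(.57,.2)
cv2.imwrite('pics/g2.png',cv2.convertScaleAbs(np.hstack([rect(T,z,*p,.24,.0006),rect(S,z,*p,.24,.0006)]),alpha=1.5))"
```

```text
8.4 [0.4656 0.1863 0.1891] yaw 7.19 F [-0.4 -0.  -0.9] w 0.241 87.97875165939331
0.2080685250184624
```

View pics/g2.png

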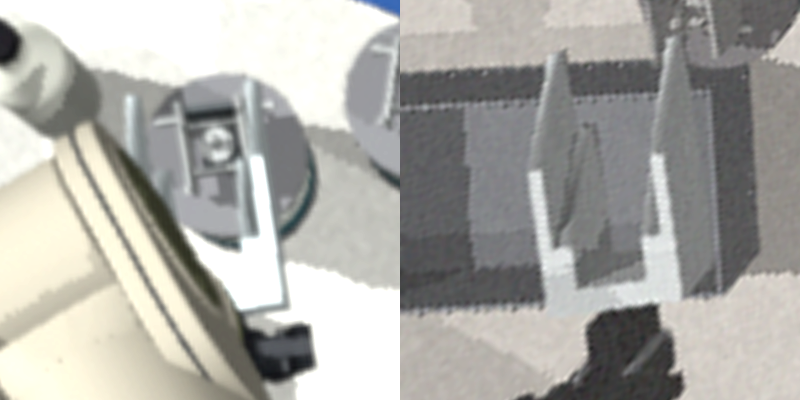

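```bash
cat >> h.py <<'E'
def tri(c1,p1,c2,p2):
    A=[];b=[]
    for c,(u,v) in((c1,p1),(c2,p2)):
        r=np.array([(u-c["cx"])/c["fx"],(v-c["cy"])/c["fy"]])
        for k in(0,1):
            A.append(c["R"][k]-r[k]*c["R"][2]); b.append(r[k]*c["t"][2]-c["t"][k])
    A=np.array(A);b=np.array(b);x=np.linalg.lstsq(A,b,rcond=None)[0]; return x.round(4),(np.linalg.norm(A@x-b)).round(4)
E
python3 -c "
from h import *
T=vision.camera('top');S=vision.camera('scene');z=.20807
def px(c,u,v):
    q=H(c,z)@[.69-v*.0006,.32-u*.0006,1]; return q[:2]/q[2]
for n,t,s in(('rearR',(288,305),(282,297)),('tipR',(249,80),(272,38)),('tipL',(131,97),(156,52)),('flatfrontR',(257,155),(257,153))):
    print(n,tri(T,px(T,*t),S,px(S,*s)))
p=np.array([.4656,.1863]);d=np.array([np.cos(np.radians(7.2)),np.sin(np.radians(7.2))]);e=np.array([-d[1],d[0]])
zb=.1891-.012
for n,x,y,h in(('rearR',-35,-41,31),('tipR',109,-37,4),('tipL',109,37,4),('ffR',54,-33,31)): print(n,(p+(70+x)/1e3*d+y/1e3*e).round(4),zb+h/1e3)
"
```

```text
rearR (array([0.5088, 0.15  , 0.2052]), np.float64(0.0038))
tipR (array([0.6505, 0.176 , 0.1783]), np.float64(0.0002))
tipL (array([0.6406, 0.2496, 0.1762]), np.float64(0.0003))
flatfrontR (array([0.5974, 0.1662, 0.207 ]), np.float64(0.0004))
rearR [0.5055 0.15  ] 0.20809999999999998
tipR [0.6478 0.172 ] 0.18109999999999998
tipL [0.6386 0.2454] 0.18109999999999998
ffR [0.5928 0.1691] 0.20809999999999998
```

```bash
cat >> h.py <<'E'
def tcp(c,a,D):
    d=np.array([np.cos(np.radians(a)),np.sin(np.radians(a))]); e=np.array([-d[1],d[0]]); return np.array(c)-(D+.0725)*d-.0013*e
E
python3 -c "
from h import *
x,y=tcp(*C[3],.097)
plan([(x,y,.13,6.7,.03)],-1)"
```

```text
[[[-0.0028,0.0006,0.0396],[0.0,-0.003,0.005],-1],[[-0.0026,0.0007,0.0397],[0.0,0.0,0.005],-1]]
2 [0.4626 0.185  0.13  ]
```

>>> move_arm:
  motion:
    - [[-0.003,0.001,0.04],[0,0,0.005],-1]
    - [[-0.003,0,0.04],[0,0,0.005],-1]
    - [[0,0,0],[0,0,0],-1]
    - [[0,0,0],[0,0,0],-1]

```text
clock: 9.0
position: [0.4617, 0.185, 0.1289]
ee_rot: [0.998, 0.059, 0.0, -0.0]
ft_force: [0.9, -0.1, -1.3]
grip_width: 0.244
grasp_force: 88.0
```

```bash
python3 -c "
from h import *
st()
T=vision.camera('top');S=vision.camera('scene')
p=(.62,.2)
cv2.imwrite('pics/g3.png',cv2.convertScaleAbs(np.hstack([rect(T,.12,*p,.16,.0004),rect(S,.12,*p,.16,.0004)]),alpha=1.5))"
```

```text
9.0 [0.4617 0.185  0.1289] yaw 6.72 F [ 0.9 -0.1 -1.3] w 0.244 87.98437356948853
```

View pics/g3.png

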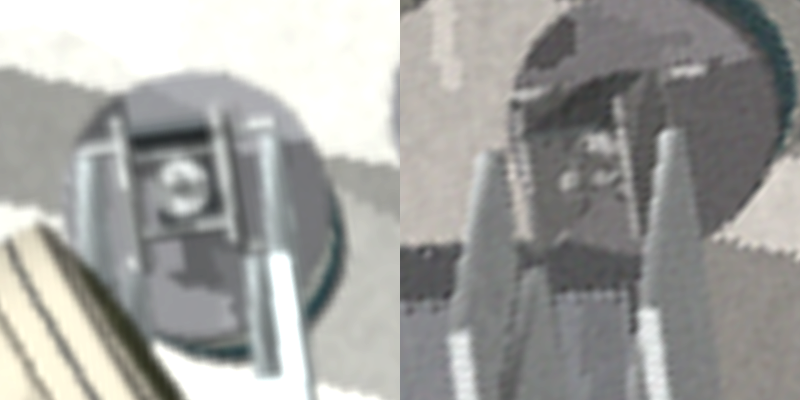

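The tips sit about 2.5 mm to the right of the clip's centre line, near S (579,142) against 572, so I'm dropping my small lateral and yaw corrections. Then I lower.

```bash
cat >> h.py <<'E'
def tcp(c,a,D):
    d=np.array([np.cos(np.radians(a)),np.sin(np.radians(a))]); return np.array(c)-(D+.0725)*d
C[3]=(C[3][0],7.5)
E
python3 -c "
from h import *
x,y=tcp(*C[3],.097)
plan([(x,y,.125,7.5,.01),(x,y,.097,7.5,.01)],-1)"
```

```text
[[[0.0,-0.0006,0.0064],[-0.001,-0.003,-0.018],-1],[[0.0,0.0,0.0124],[0.0,0.0,0.0],-1],[[0.0,0.0,0.0125],[0.0,0.0,0.0],-1],[[-0.0001,0.0,0.0124],[0.0,0.0,0.0],-1]]
4 [0.4624 0.1857 0.097 ]
```

>>> move_arm:
  motion:
    - [[0,-0.001,0.006],[0,0,-0.018],-1]
    - [[0,0,0.012],[0,0,0],-1]
    - [[0,0,0.012],[0,0,0],-1]
    - [[0,0,0.012],[0,0,0],-1]
    - [[0,0,0],[0,0,0],-1]
    - [[0,0,0],[0,0,0],-1]
    - [[0,0,0],[0,0,0],-1]

```text
clock: 9.8
position: [0.4614, 0.1856, 0.0965]
ee_rot: [0.998, 0.066, 0.0, -0.0]
ft_force: [0.6, -0.4, -2.0]
grip_width: 0.239
grasp_force: 88.0
```

>>> move_arm:
  motion:
    - [[0,0,0.002],[0,0,0],-1]
    - [[0,0,0],[0,0,0],-1]
    - [[0,0,0],[0,0,0],-1]

```text
clock: 10.1
position: [0.4613, 0.1854, 0.0949]
ee_rot: [0.998, 0.065, 0.0, 0.0]
ft_force: [0.2, -0.5, -1.6]
grip_width: 0.245
grasp_force: 88.0
```

>>> move_arm:
  motion:
    - [[0,0,0.002],[0,0,0],-1]
    - [[0,0,0],[0,0,0],-1]
    - [[0,0,0],[0,0,0],-1]

```text
clock: 10.4
position: [0.4612, 0.1854, 0.0932]
ee_rot: [0.998, 0.065, -0.0, 0.0]
ft_force: [-0.9, -0.3, -2.7]
grip_width: 0.24
grasp_force: 88.0
```

```bash
python3 -c "
from h import *
st()
T=vision.camera('top');S=vision.camera('scene')
p=(.62,.2)
cv2.imwrite('pics/g4.png',cv2.convertScaleAbs(np.hstack([rect(T,.09,*p,.16,.0004),rect(S,.09,*p,.16,.0004)]),alpha=1.5))"
```

```text
10.4 [0.4612 0.1854 0.0932] yaw 7.51 F [-0.9 -0.3 -2.7] w 0.24 87.95820951461792
```

View pics/g4.png

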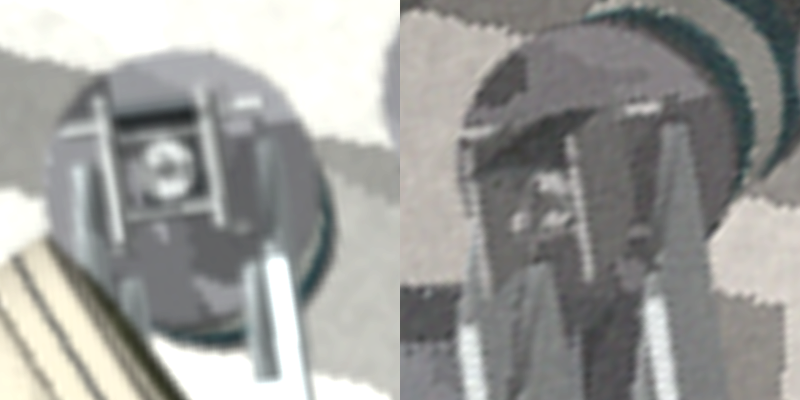

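```bash
cat >> h.py <<'E'
def trir(T,S,z,p,size,s,t,q):
    f=lambda c,u,v:(lambda w:w[:2]/w[2])(H(c,z)@[p[0]+size/2-v*s,p[1]+size/2-u*s,1])
    return tri(T,f(T,*t),S,f(S,*q))
E
python3 -c "
from h import *
T=vision.camera('top');S=vision.camera('scene')
for n,t,s in(('lugR',(262,100),(262,107)),('lugL',(60,132),(63,133)),('tipR',(266,135),(276,125)),('pin',(170,165),(146,178)),('plateRfront',(207,90),(175,137)),('plateRback',(220,222),(190,282)),('plateLfront',(98,98),(70,145)),('plateLback',(118,240),(88,298))):
    print(n,trir(T,S,.09,(.62,.2),.16,.0004,t,s))
"
```

```text
lugR (array([0.6589, 0.1741, 0.0929]), np.float64(0.0009))
lugL (array([0.6469, 0.2555, 0.0898]), np.float64(0.0008))
tipR (array([0.6472, 0.1739, 0.0839]), np.float64(0.0011))
pin (array([0.6331, 0.2125, 0.0999]), np.float64(0.004))
plateRfront (array([0.6577, 0.1934, 0.115 ]), np.float64(0.0013))
plateRback (array([0.6043, 0.1862, 0.1195]), np.float64(0.0008))
plateLfront (array([0.6544, 0.2356, 0.1141]), np.float64(0.0003))
plateLback (array([0.5975, 0.2262, 0.1186]), np.float64(0.0006))
```

>>> move_arm:
  motion:
    - [[0,-0.0016,0.0007],[0,0,-0.011],-1]
    - [[0,0,0],[0,0,0],-1]
    - [[0.006,0,0],[0,0,0],-1]
    - [[0.006,0,0],[0,0,0],-1]
    - [[0.006,0,0],[0,0,0],-1]
    - [[0.006,0,0],[0,0,0],-1]
    - [[0,0,0],[0,0,0],-1]

```text
clock: 11.3
position: [0.4795, 0.1892, 0.0927]
ee_rot: [0.998, 0.07, 0.0, -0.0]
ft_force: [-0.2, 0.3, -2.5]
grip_width: 0.243
grasp_force: 88.0
```

>>> move_arm:
  motion:
    - [[0.006,0,0],[0,0,0],-1]
    - [[0.006,0,0],[0,0,0],-1]
    - [[0.006,0,0],[0,0,0],-1]
    - [[0,0,0],[0,0,0],-1]

```text
clock: 11.7
position: [0.4928, 0.191, 0.0926]
ee_rot: [0.998, 0.07, 0.0, -0.0]
ft_force: [-0.1, -0.8, -3.4]
grip_width: 0.246
grasp_force: 87.9
```

>>> move_arm:
  motion:
    - [[0.006,0,0],[0,0,0],-1]
    - [[0.006,0,0],[0,0,0],-1]
    - [[0.006,0,0],[0,0,0],-1]
    - [[0,0,0],[0,0,0],-1]

```text
clock: 12.1
position: [0.5048, 0.1928, 0.0924]
ee_rot: [0.998, 0.07, -0.001, 0.0]
ft_force: [-5.5, -1.3, -2.4]
grip_width: 0.242
grasp_force: 88.2
```

>>> move_arm:
  motion:
    - [[0.006,0,0],[0,0,0],-1]
    - [[0.006,0,0],[0,0,0],-1]
    - [[0,0,0],[0,0,0],-1]

```text
clock: 12.4
position: [0.5152, 0.1942, 0.0928]
ee_rot: [0.998, 0.07, 0.0, -0.0]
ft_force: [-0.4, -0.2, -3.4]
grip_width: 0.242
grasp_force: 88.0
```

>>> move_arm:
  motion:
    - [[0.006,0,0],[0,0,0],-1]
    - [[0.006,0,0],[0,0,0],-1]
    - [[0,0,0],[0,0,0],-1]

```text
clock: 12.7
position: [0.5243, 0.1954, 0.0928]
ee_rot: [0.998, 0.07, 0.0, -0.0]
ft_force: [0.4, -0.2, -3.9]
grip_width: 0.243
grasp_force: 88.0
```

```bash
python3 -c "
from h import *
st()
T=vision.camera('top');S=vision.camera('scene')
p=(.62,.2)
cv2.imwrite('pics/g5.png',cv2.convertScaleAbs(np.hstack([rect(T,.12,*p,.16,.0004),rect(S,.12,*p,.16,.0004)]),alpha=1.5))"
```

```text
12.7 [0.5243 0.1954 0.0928] yaw 7.98 F [ 0.4 -0.2 -3.9] w 0.243 87.99210548400879
```

View pics/g5.png

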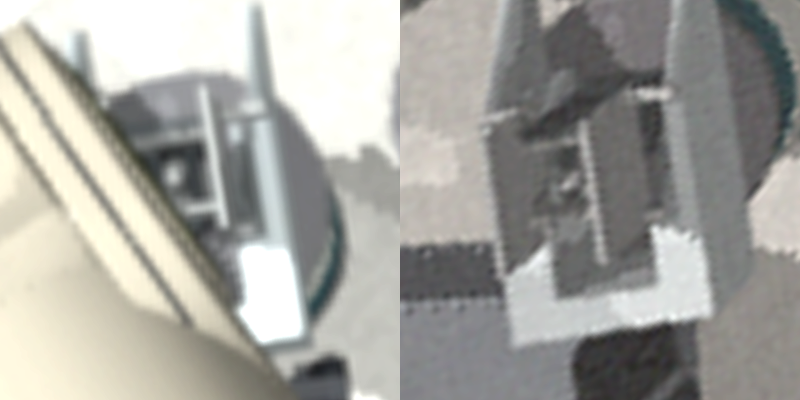

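The clip now rides on the flats, with its lugs visible near S (650,95). The push force peaked mid-way and has dropped back to zero. I'll push 7 mm further and then draw back.

>>> move_arm:
  motion:
    - [[0.005,0,0],[0,0,0],-1]
    - [[0.005,0,0],[0,0,0],-1]
    - [[0,0,0],[0,0,0],-1]
    - [[-0.006,0,0],[0,0,0],-1]
    - [[-0.01,0,0],[0,0,0],-1]
    - [[-0.01,0,0],[0,0,0],-1]
    - [[-0.015,0,0],[0,0,0],-1]
    - [[-0.015,0,0],[0,0,0],-1]
    - [[-0.015,0,0],[0,0,0],-1]
    - [[-0.015,0,0],[0,0,0],-1]
    - [[-0.015,0,0],[0,0,0],-1]
    - [[0,0,0],[0,0,0],-1]

```text
clock: 14.0
position: [0.4545, 0.1857, 0.0928]
ee_rot: [0.998, 0.07, -0.0, 0.0]
ft_force: [0.7, -0.2, -2.2]
grip_width: 0.243
grasp_force: 88.1
```

```bash
python3 -c "
from h import *
st()
T=vision.camera('top');S=vision.camera('scene')
P=[(.635,-.219),(.656,-.069),(.667,.072),(.63,.208)]
cv2.imwrite('pics/m2.png',cv2.convertScaleAbs(np.vstack([np.hstack([rect(c,.12,*p,.1,.0005) for p in P]) for c in(T,S)]),alpha=1.5))
o=manip.get_obs()"
```

```text
14.0 [0.4545 0.1857 0.0928] yaw 8.04 F [ 0.7 -0.2 -2.2] w 0.243 88.13555359840393
```

View pics/m2.png

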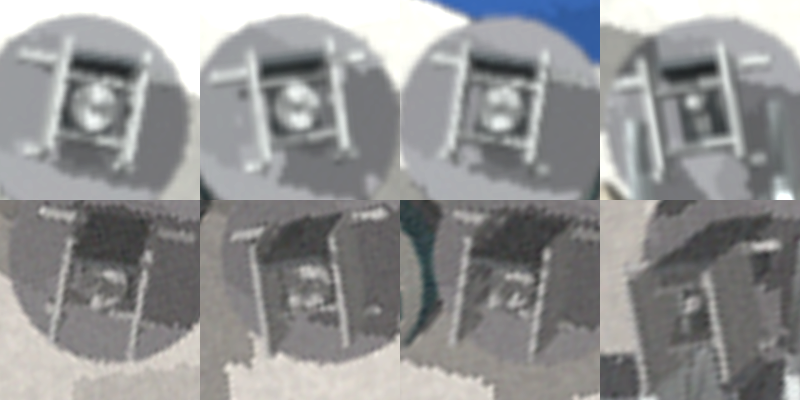

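Clip 4 (right column) now sits higher, around the pilot pin. For the other clips I'll refine the lateral position from plate-edge brightness profiles.

```bash
python3 - <<'E'
from h import *
T=vision.camera('top');S=vision.camera('scene')
for i in range(3):
    (x0,y0),a0=C[i]
    for n,c in(("T",T),("S",S)):
        g=cv2.cvtColor(rect(c,.12,x0,y0,.12,.0003),cv2.COLOR_BGR2GRAY).astype(np.float32)
        best=None
        for a in np.arange(a0-3.5,a0+3.6,.5):
            M=cv2.getRotationMatrix2D((200,200),-a,1)   # bring clip x upright
            r=cv2.warpAffine(g,M,(400,400)); pr=r[150:260].mean(0); pr=pr-cv2.GaussianBlur(pr[None],(0,0),15)[0]
            L=pr[95:165];Rr=pr[235:305]; sc=L.max()+Rr.max()
            if best is None or sc>best[0]: best=(sc,a,95+L.argmax(),235+Rr.argmax())
        sc,a,l,r=best; off=-((l+r)/2-200)*.3
        print(i+1,n,"a",a,"sep",(r-l)*.3,"lat mm left of est",round(off,2),round(sc,1))
E
```

```text
1 T a -10.0 sep 39.9 lat mm left of est 1.05 73.4
1 S a -11.0 sep 39.9 lat mm left of est 0.75 61.6
2 T a 9.2 sep 39.9 lat mm left of est 0.75 67.0
2 S a 8.2 sep 39.9 lat mm left of est 0.15 56.3
3 T a -8.5 sep 39.9 lat mm left of est 1.35 65.2
3 S a -9.5 sep 39.9 lat mm left of est 0.75 55.5
```

```bash
cat >> h.py <<'E'
C[0]=((.6357,-.2184),-10.5);C[1]=((.656,-.0683),8.7);C[2]=((.6665,.073),-9.);C[3]=((.629,.211),8.)
E
python3 -c "
from h import *
x,y=tcp(*C[2],.098);print(x,y)
plan([(.4545,.1857,.17,8,.03),(x,y,.17,-9,.029),(x,y,.0945,-9,.025)],-1)"
```

```text
0.498099137928529 0.09967207628935935
[[[-0.0008,0.0,-0.0343],[0.0,-0.001,0.0],-1],[[-0.0009,-0.0001,-0.0342],[0.0,0.0,0.0],-1],[[-0.0008,0.0,-0.0343],[0.0,0.0,0.0],-1],[[0.0104,0.0304,0.0],[0.0,0.0,0.094],-1],[[0.0126,0.0296,0.0],[0.0,0.0,0.095],-1],[[0.0148,0.0285,0.0],[0.0,0.0,0.094],-1],[[0.0169,0.0274,0.0],[0.0,0.0,0.095],-1],[[0.0,0.0,0.0252],[0.0,0.0,0.0],-1],[[0.0,0.0,0.0251],[0.0,0.0,0.0],-1],[[0.0,0.0,0.0252],[0.0,0.0,0.0],-1],[[0.0,0.0,0.0251],[0.0,0.0,0.0],-1]]
11 [0.4981 0.0997 0.0945]
```

>>> move_arm:
  motion:
    - [[0,0,-0.034],[0,0,0],-1]
    - [[0,0,-0.034],[0,0,0],-1]
    - [[0,0,-0.034],[0,0,0],-1]
    - [[0.01,0.03,0],[0,0,0.094],-1]
    - [[0.012,0.03,0],[0,0,0.095],-1]
    - [[0.014,0.029,0],[0,0,0.094],-1]
    - [[0.016,0.028,0],[0,0,0.095],-1]
    - [[0,0,0.025],[0,0,0],-1]
    - [[0,0,0.025],[0,0,0],-1]
    - [[0,0,0],[0,0,0],-1]
    - [[0,0,0],[0,0,0],-1]

```text
clock: 15.3
position: [0.4975, 0.0982, 0.1315]
ee_rot: [0.997, -0.08, -0.001, 0.0]
ft_force: [0.4, 0.6, -1.8]
grip_width: 0.245
grasp_force: 88.1
```

```bash
python3 -c "
from h import *
st()
x,y=tcp(*C[2],.098)
plan([(x,y,.0935,-9,.015)],-1)"
```

```text
15.3 [0.4975 0.0982 0.1315] yaw -9.13 F [ 0.4  0.6 -1.8] w 0.245 88.07496428489685
[[[0.0002,-0.0007,0.0169],[0.0,0.002,-0.001],-1],[[0.0002,-0.0007,0.0169],[0.0,0.0,-0.001],-1],[[0.0002,-0.0006,0.0169],[0.0,0.0,-0.001],-1]]
3 [0.4981 0.0996 0.0935]
```

>>> move_arm:
  motion:
    - [[0,-0.0007,0.017],[0,0,-0.001],-1]
    - [[0,-0.0007,0.017],[0,0,-0.001],-1]
    - [[0,-0.0006,0.017],[0,0,-0.001],-1]
    - [[0,0,0],[0,0,0],-1]
    - [[0,0,0],[0,0,0],-1]

```text
clock: 15.8
position: [0.4974, 0.1006, 0.0932]
ee_rot: [0.997, -0.077, -0.0, 0.0]
ft_force: [-0.1, -0.3, -1.7]
grip_width: 0.242
grasp_force: 88.1
```

>>> move_arm:
  motion:
    - [[0.007,0,0],[0,0,0],-1]
    - [[0.007,0,0],[0,0,0],-1]
    - [[0.007,0,0],[0,0,0],-1]
    - [[0.007,0,0],[0,0,0],-1]
    - [[0,0,0],[0,0,0],-1]

```text
clock: 16.3
position: [0.5191, 0.0971, 0.0935]
ee_rot: [0.997, -0.078, 0.0, -0.0]
ft_force: [-0.3, -0.5, -2.8]
grip_width: 0.241
grasp_force: 88.0
```

>>> move_arm:
  motion:
    - [[0.007,0,0],[0,0,0],-1]
    - [[0.007,0,0],[0,0,0],-1]
    - [[0.007,0,0],[0,0,0],-1]
    - [[0,0,0],[0,0,0],-1]

```text
clock: 16.7
position: [0.5341, 0.0946, 0.093]
ee_rot: [0.997, -0.078, -0.0, 0.0]
ft_force: [-0.1, -0.8, -5.4]
grip_width: 0.244
grasp_force: 88.0
```

>>> move_arm:
  motion:
    - [[0.007,0,0],[0,0,0],-1]
    - [[0.007,0,0],[0,0,0],-1]
    - [[0,0,0],[0,0,0],-1]

```text
clock: 17.0
position: [0.544, 0.0933, 0.0931]
ee_rot: [0.997, -0.077, -0.001, 0.0]
ft_force: [-2.3, -0.0, -6.1]
grip_width: 0.242
grasp_force: 87.9
```

```bash
python3 -c "
from h import *
st(); print(tcp(*C[2],.024))"
```

```text
17.0 [0.544  0.0933 0.0931] yaw -8.85 F [-2.3 -0.  -6.1] w 0.242 87.94223070144653
[0.57118808 0.08809593]
```

>>> move_arm:
  motion:
    - [[0.006,0,0],[0,0,0],-1]
    - [[0.006,0,0],[0,0,0],-1]
    - [[0.006,0,0],[0,0,0],-1]
    - [[0,0,0],[0,0,0],-1]

```text
clock: 17.4
position: [0.559, 0.0909, 0.0939]
ee_rot: [0.997, -0.078, 0.001, -0.0]
ft_force: [-0.7, 0.1, -3.4]
grip_width: 0.244
grasp_force: 88.4
```

>>> move_arm:
  motion:
    - [[0.006,0,0],[0,0,0],-1]
    - [[0.006,0,0],[0,0,0],-1]
    - [[0.006,0,0],[0,0,0],-1]
    - [[0,0,0],[0,0,0],-1]
    - [[0,0,0],[0,0,0],-1]

```text
clock: 17.9
position: [0.5712, 0.0891, 0.0935]
ee_rot: [0.997, -0.077, 0.0, -0.0]
ft_force: [-0.5, -0.4, -3.9]
grip_width: 0.241
grasp_force: 88.4
```

>>> move_arm:
  motion:
    - [[-0.006,0,0],[0,0,0],-1]
    - [[-0.01,0,0],[0,0,0],-1]
    - [[-0.01,0,0],[0,0,0],-1]
    - [[-0.015,0,0],[0,0,0],-1]
    - [[-0.015,0,0],[0,0,0],-1]
    - [[-0.015,0,0],[0,0,0],-1]
    - [[-0.015,0,0],[0,0,0],-1]
    - [[-0.015,0,0],[0,0,0],-1]
    - [[0,0,0],[0,0,0],-1]

```text
clock: 18.8
position: [0.4948, 0.1011, 0.0936]
ee_rot: [0.997, -0.077, -0.0, 0.0]
ft_force: [0.8, -1.3, -1.9]
grip_width: 0.243
grasp_force: 88.5
```

```bash
python3 -c "
from h import *
st()
x,y=tcp(*C[1],.098);print(x,y); p=manip.get_obs()['position']
plan([(p[0],p[1],.17,-9,.03),(x,y,.17,8.7,.029),(x,y,.132,8.7,.02)],-1)"
```

```text
18.8 [0.4948 0.1011 0.0936] yaw -8.82 F [ 0.8 -1.3 -1.9] w 0.243 88.46758961677551
0.48746179229911946 -0.09408996985215087
[[[0.0,0.0,-0.034],[0.001,0.0,0.001],-1],[[0.0,0.0,-0.0339],[0.0,0.0,0.002],-1],[[0.0,0.0,-0.034],[0.0,0.0,0.001],-1],[[0.0044,0.0369,0.0],[0.0,0.0,-0.056],-1],[[0.0028,0.0371,0.0],[0.0,0.0,-0.056],-1],[[0.0012,0.0372,0.0],[0.0,0.0,-0.057],-1],[[-0.0005,0.0372,0.0],[0.0,0.0,-0.056],-1],[[-0.0021,0.0372,0.0],[0.0,0.0,-0.056],-1],[[-0.0038,0.037,-0.0001],[0.0,0.0,-0.056],-1],[[-0.0053,0.0368,0.0],[0.0,0.0,-0.056],-1],[[0.0,0.0,0.0254],[0.0,0.0,0.0],-1],[[0.0,0.0,0.0253],[0.0,0.0,0.0],-1]]
12 [ 0.4875 -0.0941  0.132 ]
```

>>> move_arm:
  motion:
    - [[0,0,-0.034],[0,0,0.001],-1]
    - [[0,0,-0.034],[0,0,0.002],-1]
    - [[0,0,-0.034],[0,0,0.001],-1]
    - [[0.004,0.037,0],[0,0,-0.056],-1]
    - [[0.003,0.037,0],[0,0,-0.056],-1]
    - [[0.001,0.037,0],[0,0,-0.057],-1]
    - [[-0.0005,0.037,0],[0,0,-0.056],-1]
    - [[-0.002,0.037,0],[0,0,-0.056],-1]
    - [[-0.004,0.037,0],[0,0,-0.056],-1]
    - [[-0.005,0.037,0],[0,0,-0.056],-1]
    - [[0,0,0.025],[0,0,0],-1]
    - [[0,0,0.025],[0,0,0],-1]

```text
clock: 20.0
position: [0.4891, -0.0955, 0.1325]
ee_rot: [0.997, 0.074, 0.001, 0.0]
ft_force: [-0.9, -0.6, -1.9]
grip_width: 0.247
grasp_force: 88.6
```

>>> move_arm:
  motion:
    - [[0,0,0],[0,0,0],-1]
    - [[0,0,0],[0,0,0],-1]

```text
clock: 20.2
position: [0.4888, -0.094, 0.1329]
ee_rot: [0.997, 0.075, -0.0, -0.0]
ft_force: [-0.4, 0.6, -1.4]
grip_width: 0.243
grasp_force: 88.4
```

```bash
python3 -c "
from h import *
st()
x,y=tcp(*C[1],.098)
plan([(x,y,.0935,8.7,.015)],-1)
T=vision.camera('top');S=vision.camera('scene')
(x0,y0),a0=C[2]
for n,c in(('T',T),('S',S)):
  for z in (.12,.138):
    g=cv2.cvtColor(rect(c,z,x0,y0,.12,.0003),cv2.COLOR_BGR2GRAY).astype(np.float32)
    r=cv2.warpAffine(g,cv2.getRotationMatrix2D((200,200),-a0,1),(400,400)); pr=r[150:260].mean(0); pr=pr-cv2.GaussianBlur(pr[None],(0,0),15)[0]
    l=95+pr[95:165].argmax();q=235+pr[235:305].argmax();print(n,z,'sep',(q-l)*.3,'off',-((l+q)/2-200)*.3)
"
```

```text
20.2 [ 0.4888 -0.094   0.1329] yaw 8.65 F [-0.4  0.6 -1.4] w 0.243 88.43814969062805
[[[-0.0006,0.0,0.0175],[0.0,0.0,0.0],-1],[[-0.0006,-0.0001,0.0175],[0.0,0.0,-0.001],-1],[[-0.0005,0.0,0.0175],[0.0,0.0,0.0],-1]]
3 [ 0.4875 -0.0941  0.0935]
T 0.12 sep 40.8 off 2.6999999999999997
T 0.138 sep 40.199999999999996 off 0.6
S 0.12 sep 40.8 off 7.5
S 0.138 sep 39.9 off -0.15
```

Clip 3 is at the freed height: the separation and offset both agree on the 138 mm plane. On to tin 2.

>>> move_arm:
  motion:
    - [[-0.0006,0,0.0175],[0,0,0],-1]
    - [[-0.0006,0,0.0175],[0,0,0],-1]
    - [[-0.0006,0,0.0175],[0,0,0],-1]
    - [[0,0,0],[0,0,0],-1]
    - [[0,0,0],[0,0,0],-1]

```text
clock: 20.8
position: [0.4869, -0.0942, 0.0927]
ee_rot: [0.997, 0.075, -0.001, -0.0]
ft_force: [-0.0, 0.8, -2.6]
grip_width: 0.241
grasp_force: 88.5
```

>>> move_arm:
  motion:
    - [[0.007,0,0],[0,0,0],-1]
    - [[0.007,0,0],[0,0,0],-1]
    - [[0.007,0,0],[0,0,0],-1]
    - [[0.007,0,0],[0,0,0],-1]
    - [[0,0,0],[0,0,0],-1]

```text
clock: 21.3
position: [0.5087, -0.0908, 0.0932]
ee_rot: [0.997, 0.075, 0.0, -0.0]
ft_force: [-0.4, 0.0, -2.5]
grip_width: 0.245
grasp_force: 88.4
```

>>> move_arm:
  motion:
    - [[0.007,0,0],[0,0,0],-1]
    - [[0.007,0,0],[0,0,0],-1]
    - [[0.007,0,0],[0,0,0],-1]
    - [[0,0,0],[0,0,0],-1]

```text
clock: 21.7
position: [0.524, -0.0885, 0.0929]
ee_rot: [0.997, 0.075, -0.0, -0.0]
ft_force: [0.8, -0.5, -4.9]
grip_width: 0.245
grasp_force: 88.2
```

>>> move_arm:
  motion:
    - [[0.007,0,0],[0,0,0],-1]
    - [[0.007,0,0],[0,0,0],-1]
    - [[0,0,0],[0,0,0],-1]

```text
clock: 22.0
position: [0.5329, -0.0876, 0.0927]
ee_rot: [0.997, 0.075, -0.002, 0.0]
ft_force: [-5.4, -0.5, -3.0]
grip_width: 0.246
grasp_force: 88.5
```

>>> move_arm:
  motion:
    - [[0.006,0,0],[0,0,0],-1]
    - [[0.006,0,0],[0,0,0],-1]
    - [[0.006,0,0],[0,0,0],-1]
    - [[0,0,0],[0,0,0],-1]

```text
clock: 22.4
position: [0.5484, -0.0849, 0.0934]
ee_rot: [0.997, 0.075, 0.001, -0.0]
ft_force: [-0.6, 0.2, -3.0]
grip_width: 0.247
grasp_force: 88.4
```

>>> move_arm:
  motion:
    - [[0.006,0,0],[0,0,0],-1]
    - [[0.006,0,0],[0,0,0],-1]
    - [[0.006,0,0],[0,0,0],-1]
    - [[0,0,0],[0,0,0],-1]
    - [[0,0,0],[0,0,0],-1]

```text
clock: 22.9
position: [0.561, -0.083, 0.0932]
ee_rot: [0.997, 0.075, 0.0, 0.0]
ft_force: [-0.1, -0.5, -2.5]
grip_width: 0.244
grasp_force: 88.4
```

```bash
python3 -c "
from h import *
st(); print(tcp(*C[1],.024))"
```

```text
22.9 [ 0.561  -0.083   0.0932] yaw 8.65 F [-0.1 -0.5 -2.5] w 0.244 88.4340512752533
[ 0.56061034 -0.08289667]
```

>>> move_arm:
  motion:
    - [[-0.006,0,0],[0,0,0],-1]
    - [[-0.01,0,0],[0,0,0],-1]
    - [[-0.01,0,0],[0,0,0],-1]
    - [[-0.015,0,0],[0,0,0],-1]
    - [[-0.015,0,0],[0,0,0],-1]
    - [[-0.015,0,0],[0,0,0],-1]
    - [[-0.015,0,0],[0,0,0],-1]
    - [[-0.015,0,0],[0,0,0],-1]
    - [[0,0,0],[0,0,0],-1]

```text
clock: 23.8
position: [0.4843, -0.095, 0.0931]
ee_rot: [0.997, 0.075, -0.0, 0.0]
ft_force: [1.2, 0.3, -2.1]
grip_width: 0.244
grasp_force: 88.5
```

```bash
python3 -c "
from h import *
st()
x,y=tcp(*C[0],.098);print(x,y); p=manip.get_obs()['position']
plan([(p[0],p[1],.17,8.7,.03),(x,y,.17,-10.5,.029),(x,y,.132,-10.5,.02)],-1)"
```

```text
23.8 [ 0.4843 -0.095   0.0931] yaw 8.59 F [ 1.2  0.3 -2.1] w 0.244 88.49437236785889
0.4680550382603458 -0.18732884290358887
[[[0.0,0.0,-0.0342],[0.001,0.001,-0.001],-1],[[0.0,0.0,-0.0341],[0.0,0.0,-0.001],-1],[[0.0,0.0,-0.0342],[0.0,0.0,0.0],-1],[[-0.01,0.0296,0.0],[0.0,0.0,0.107],-1],[[-0.0075,0.0303,0.0],[0.0,0.0,0.106],-1],[[-0.0049,0.0309,0.0],[0.0,0.0,0.107],-1],[[-0.0023,0.0311,0.0],[0.0,0.0,0.106],-1],[[0.0,0.0,0.0253],[0.0,0.0,0.0],-1],[[0.0,0.0,0.0254],[0.0,0.0,0.0],-1]]
9 [ 0.4681 -0.1873  0.132 ]
```

>>> move_arm:
  motion:
    - [[0,0,-0.034],[0,0,-0.001],-1]
    - [[0,0,-0.034],[0,0,-0.001],-1]
    - [[0,0,-0.034],[0,0,0],-1]
    - [[-0.01,0.03,0],[0,0,0.107],-1]
    - [[-0.0075,0.03,0],[0,0,0.106],-1]
    - [[-0.005,0.031,0],[0,0,0.107],-1]
    - [[-0.002,0.031,0],[0,0,0.106],-1]
    - [[0,0,0.025],[0,0,0],-1]
    - [[0,0,0.025],[0,0,0],-1]
    - [[0,0,0],[0,0,0],-1]
    - [[0,0,0],[0,0,0],-1]

```text
clock: 24.9
position: [0.47, -0.1867, 0.1325]
ee_rot: [0.996, -0.091, -0.0, -0.0]
ft_force: [-0.8, -0.7, -2.3]
grip_width: 0.244
grasp_force: 88.5
```

```bash
cat >> h.py <<'E'
def prof(i,zs=(.12,.138)):
    T=vision.camera('top');S=vision.camera('scene'); (x0,y0),a0=C[i]
    for n,c in(('T',T),('S',S)):
      for z in zs:
        g=cv2.cvtColor(rect(c,z,x0,y0,.12,.0003),cv2.COLOR_BGR2GRAY).astype(np.float32)
        r=cv2.warpAffine(g,cv2.getRotationMatrix2D((200,200),-a0,1),(400,400)); pr=r[150:260].mean(0); pr=pr-cv2.GaussianBlur(pr[None],(0,0),15)[0]
        l=95+pr[95:165].argmax();q=235+pr[235:305].argmax();print(i+1,n,z,'sep',round((q-l)*.3,1),'off',round(-((l+q)/2-200)*.3,2))
E
python3 -c "
from h import *
st()
x,y=tcp(*C[0],.098)
plan([(x,y,.0935,-10.5,.015)],-1)
prof(1)"
```

```text
24.9 [ 0.47   -0.1867  0.1325] yaw -10.42 F [-0.8 -0.7 -2.3] w 0.244 88.4667706489563
[[[-0.0008,0.0004,0.0173],[0.0,0.0,0.001],-1],[[-0.0008,0.0005,0.0174],[0.0,0.0,0.0],-1],[[-0.0008,0.0004,0.0173],[0.0,0.0,0.001],-1]]
3 [ 0.4681 -0.1873  0.0935]
2 T 0.12 sep 40.2 off -1.2
2 T 0.138 sep 39.3 off 0.45
2 S 0.12 sep 40.8 off 6.9
2 S 0.138 sep 40.2 off -0.3
```

Clip 2 is freed. Now tin 1.

>>> move_arm:
  motion:
    - [[-0.0008,0.0004,0.0175],[0,0,0.001],-1]
    - [[-0.0008,0.0004,0.0175],[0,0,0],-1]
    - [[-0.0008,0.0004,0.0175],[0,0,0.001],-1]
    - [[0,0,0],[0,0,0],-1]
    - [[0,0,0],[0,0,0],-1]

```text
clock: 25.5
position: [0.4675, -0.1873, 0.0922]
ee_rot: [0.996, -0.092, -0.001, -0.0]
ft_force: [0.1, -0.1, -1.7]
grip_width: 0.248
grasp_force: 88.4
```

>>> move_arm:
  motion:
    - [[0.007,0,0],[0,0,0],-1]
    - [[0.007,0,0],[0,0,0],-1]
    - [[0.007,0,0],[0,0,0],-1]
    - [[0.007,0,0],[0,0,0],-1]
    - [[0,0,0],[0,0,0],-1]

```text
clock: 26.0
position: [0.4891, -0.1913, 0.0927]
ee_rot: [0.996, -0.092, 0.0, -0.0]
ft_force: [0.1, 0.5, -2.7]
grip_width: 0.243
grasp_force: 88.2
```

>>> move_arm:
  motion:
    - [[0.007,0,0],[0,0,0],-1]
    - [[0.007,0,0],[0,0,0],-1]
    - [[0.007,0,0],[0,0,0],-1]
    - [[0,0,0],[0,0,0],-1]

```text
clock: 26.4
position: [0.5039, -0.1941, 0.0921]
ee_rot: [0.996, -0.092, -0.001, -0.0]
ft_force: [-1.1, 0.6, -6.3]
grip_width: 0.245
grasp_force: 88.2
```

>>> move_arm:
  motion:
    - [[0.007,0,0],[0,0,0],-1]
    - [[0.007,0,0],[0,0,0],-1]
    - [[0,0,0],[0,0,0],-1]

```text
clock: 26.7
position: [0.5136, -0.1962, 0.0922]
ee_rot: [0.996, -0.092, -0.001, -0.0]
ft_force: [-3.0, -0.3, -7.7]
grip_width: 0.24
grasp_force: 88.1
```

>>> move_arm:
  motion:
    - [[0.006,0,0],[0,0,0],-1]
    - [[0.006,0,0],[0,0,0],-1]
    - [[0.006,0,0],[0,0,0],-1]
    - [[0,0,0],[0,0,0],-1]

```text
clock: 27.1
position: [0.5289, -0.1988, 0.0933]
ee_rot: [0.996, -0.092, 0.001, 0.0]
ft_force: [0.2, -0.7, -3.7]
grip_width: 0.242
grasp_force: 88.7
```

>>> move_arm:
  motion:
    - [[0.006,0,0],[0,0,0],-1]
    - [[0.006,0,0],[0,0,0],-1]
    - [[0.006,0,0],[0,0,0],-1]
    - [[0,0,0],[0,0,0],-1]
    - [[0,0,0],[0,0,0],-1]

```text
clock: 27.6
position: [0.5412, -0.2009, 0.0928]
ee_rot: [0.996, -0.092, 0.0, -0.0]
ft_force: [-0.1, 0.5, -2.8]
grip_width: 0.246
grasp_force: 88.7
```

```bash
python3 -c "
from h import *
st(); print(tcp(*C[0],.024))"
```

```text
27.6 [ 0.5412 -0.2009  0.0928] yaw -10.52 F [-0.1  0.5 -2.8] w 0.246 88.68780970573425
[ 0.5408159  -0.20081427]
```

>>> move_arm:
  motion:
    - [[-0.006,0,0],[0,0,0],-1]
    - [[-0.01,0,0],[0,0,0],-1]
    - [[-0.01,0,0],[0,0,0],-1]
    - [[-0.015,0,0],[0,0,0],-1]
    - [[-0.015,0,0],[0,0,0],-1]
    - [[-0.015,0,0],[0,0,0],-1]
    - [[-0.015,0,0],[0,0,0],-1]
    - [[-0.015,0,0],[0,0,0],-1]
    - [[0,0,-0.03],[0,0,0],-1]
    - [[0,0,-0.05],[0,0,0],-1]
    - [[0,0,-0.06],[0,0,0],-1]
    - [[0,0,-0.06],[0,0,0],-1]

```text
clock: 28.8
position: [0.4655, -0.1868, 0.2444]
ee_rot: [0.996, -0.092, -0.0, -0.0]
ft_force: [1.3, -0.1, -2.2]
grip_width: 0.243
grasp_force: 88.7
```

```bash
python3 -c "
from h import *
st();prof(0)
plan([(.470,.2912,.25,94.5,.045)],-1)"
```

```text
28.8 [ 0.4655 -0.1868  0.2444] yaw -10.53 F [ 1.3 -0.1 -2.2] w 0.243 88.6729109287262
1 T 0.12 sep 42.6 off -2.4
1 T 0.138 sep 44.1 off 1.95
1 S 0.12 sep 40.8 off 1.8
1 S 0.138 sep 39.6 off -0.3
[[[0.0112,-0.0408,-0.0001],[0.004,-0.013,-0.156],-1],[[0.0136,-0.0404,0.0],[0.0,0.0,-0.155],-1],[[0.0162,-0.0397,-0.0001],[0.0,0.0,-0.156],-1],[[0.0185,-0.039,0.0],[0.0,0.0,-0.155],-1],[[0.021,-0.038,-0.0001],[0.0,0.0,-0.156],-1],[[0.0233,-0.0369,-0.0001],[0.0,0.0,-0.156],-1],[[0.0256,-0.0357,0.0],[0.0,0.0,-0.155],-1],[[0.0278,-0.0343,-0.0001],[0.0,0.0,-0.156],-1],[[0.03,-0.0328,0.0],[0.0,0.0,-0.155],-1],[[0.0321,-0.0312,-0.0001],[0.0,0.0,-0.156],-1],[[0.0341,-0.0294,0.0],[0.0,0.0,-0.156],-1],[[0.036,-0.0275,-0.0001],[0.0,0.0,-0.155],-1]]
[[[0.0377,-0.0254,-0.0001],[0.0,0.0,-0.156],-1],[[0.0394,-0.0233,0.0],[0.0,0.0,-0.156],-1],[[0.041,-0.021,-0.0001],[0.0,0.0,-0.155],-1]]
15 [0.47   0.2912 0.25  ]
```

>>> move_arm:
  motion:
    - [[0.011,-0.041,0],[0,0,-0.156],-1]
    - [[0.014,-0.04,0],[0,0,-0.156],-1]
    - [[0.016,-0.04,0],[0,0,-0.156],-1]
    - [[0.018,-0.039,0],[0,0,-0.156],-1]
    - [[0.021,-0.038,0],[0,0,-0.156],-1]
    - [[0.023,-0.037,0],[0,0,-0.156],-1]
    - [[0.026,-0.036,0],[0,0,-0.156],-1]
    - [[0.028,-0.034,0],[0,0,-0.156],-1]
    - [[0.03,-0.033,0],[0,0,-0.156],-1]
    - [[0.032,-0.031,0],[0,0,-0.156],-1]
    - [[0.034,-0.029,0],[0,0,-0.156],-1]
    - [[0.036,-0.028,0],[0,0,-0.155],-1]

```text
clock: 30.1
position: [0.5029, 0.197, 0.242]
ee_rot: [0.799, 0.601, -0.0, 0.0]
ft_force: [0.4, 0.2, -2.1]
grip_width: 0.244
grasp_force: 88.8
```

>>> move_arm:
  motion:
    - [[0.038,-0.025,0],[0,0,-0.156],-1]
    - [[0.039,-0.023,0],[0,0,-0.156],-1]
    - [[0.041,-0.021,0],[0,0,-0.155],-1]
    - [[0,0,0],[0,0,0],-1]
    - [[0,0,0],[0,0,0],-1]

```text
clock: 30.6
position: [0.4662, 0.2919, 0.2421]
ee_rot: [0.677, 0.736, -0.0, 0.0]
ft_force: [1.5, -0.7, -2.5]
grip_width: 0.245
grasp_force: 88.8
```

```bash
python3 -c "
from h import *
st();prof(0)
plan([(.468,.2912,.08,94.5,.04),(.468,.2912,.02,94.5,.01)],-1)"
```

```text
30.6 [0.4662 0.2919 0.2421] yaw 94.75 F [ 1.5 -0.7 -2.5] w 0.245 88.7684440612793
1 T 0.12 sep 40.5 off -3.45
1 T 0.138 sep 39.9 off -0.15
1 S 0.12 sep 40.5 off 1.95
1 S 0.138 sep 39.9 off -0.15
[[[0.0002,0.0002,0.0433],[0.0,0.001,0.0],-1],[[0.0003,0.0002,0.0432],[0.0,0.0,0.0],-1],[[0.0002,0.0002,0.0433],[0.0,0.0,0.001],-1],[[0.0002,0.0003,0.0432],[0.0,0.0,0.0],-1],[[0.0002,0.0002,0.0433],[0.0,0.0,0.0],-1],[[0.0,0.0,0.0133],[0.0,0.0,0.0],-1],[[0.0,0.0,0.0134],[0.0,0.0,0.0],-1],[[0.0,0.0,0.0133],[0.0,0.0,0.0],-1],[[0.0,0.0,0.0133],[0.0,0.0,0.0],-1],[[0.0,0.0,0.0134],[0.0,0.0,0.0],-1],[[0.0,0.0,0.0133],[0.0,0.0,0.0],-1]]
11 [0.468  0.2912 0.02  ]
```

All four clips are freed. Next I lower the wedge into the bin and release it.

>>> move_arm:
  motion:
    - [[0,0,0.043],[0,0,0],-1]
    - [[0,0,0.043],[0,0,0],-1]
    - [[0,0,0.043],[0,0,0],-1]
    - [[0,0,0.043],[0,0,0],-1]
    - [[0,0,0.043],[0,0,0],-1]
    - [[0,0,0.014],[0,0,0],-1]
    - [[0,0,0.014],[0,0,0],-1]
    - [[0,0,0.014],[0,0,0],-1]
    - [[0,0,0.014],[0,0,0],-1]
    - [[0,0,0.012],[0,0,0],-1]
    - [[0,0,0.012],[0,0,0],-1]
    - [[0,0,0],[0,0,0],-1]

```text
clock: 31.9
position: [0.4664, 0.2912, 0.0203]
ee_rot: [0.678, 0.735, -0.001, -0.0]
ft_force: [-0.1, 0.1, -2.9]
grip_width: 0.241
grasp_force: 88.7
```

>>> move_arm:
  motion:
    - [[0,0,0.003],[0,0,0],-1]
    - [[0,0,0],[0,0,0],-1]
    - [[0,0,0],[0,0,0],-1]

```text
clock: 32.2
position: [0.4671, 0.2918, 0.0196]
ee_rot: [0.678, 0.735, 0.0, 0.0]
ft_force: [-0.3, 0.1, -1.9]
grip_width: 0.246
grasp_force: 88.7
```

>>> move_arm:
  motion:
    - [[0,0,0.003],[0,0,0],-1]
    - [[0,0,0],[0,0,0],-1]
    - [[0,0,0],[0,0,0],-1]

```text
clock: 32.5
position: [0.4669, 0.2916, 0.017]
ee_rot: [0.678, 0.735, -0.0, 0.0]
ft_force: [-0.1, 0.6, -2.1]
grip_width: 0.245
grasp_force: 88.7
```

>>> move_arm:
  motion:
    - [[0,0,0],[0,0,0],-0.3]
    - [[0,0,0],[0,0,0],0]
    - [[0,0,0],[0,0,0],0.3]
    - [[0,0,0],[0,0,0],0.6]
    - [[0,0,0],[0,0,0],1]
    - [[0,0,0],[0,0,0],1]
    - [[0,0,-0.03],[0,0,0],1]
    - [[0,0,-0.05],[0,0,0],1]
    - [[0,0,-0.06],[0,0,0],1]
    - [[0,0,-0.06],[0,0,0],1]
    - [[0,0,-0.06],[0,0,0],1]
    - [[0,0,0],[0,0,0],1]

```text
clock: 33.7
position: [0.4689, 0.2937, 0.2182]
ee_rot: [0.678, 0.735, 0.004, 0.002]
ft_force: [0.3, 0.4, 0.9]
grip_width: 1.005
grasp_force: 0.0
```

```bash
python3 - <<'E'
from h import *
st()
for i in range(4): prof(i,(.138,))
c=C[3];p=(c[0][0],c[0][1],.20,c[1],.04)
plan([p],1)
T=vision.camera("top");S=vision.camera("scene")
# tray: dark blob rim at z=.035
for n,cam in(("T",T),("S",S)):
    im=rect(cam,.035,.435,-.34,.34,.001); v=cv2.cvtColor(im,cv2.COLOR_BGR2HSV)[:,:,2]
    m=(v<(45)).astype(np.uint8); k,lab,stt,ce=cv2.connectedComponentsWithStats(m); j=1+np.argmax(stt[1:,4])
    q=cv2.minAreaRect(np.argwhere(lab==j)[:,::-1].astype(np.float32)); print(n,stt[j],"centre",.435+.17-q[0][1]*.001,-.34+.17-q[0][0]*.001,q[1],q[2])
E
```

```text
33.7 [0.4689 0.2937 0.2182] yaw 94.69 F [0.3 0.4 0.9] w 1.005 0.0
1 T 0.138 sep 40.2 off -0.0
1 S 0.138 sep 39.9 off -0.15
2 T 0.138 sep 39.3 off 0.45
2 S 0.138 sep 40.2 off -0.3
3 T 0.138 sep 40.2 off 0.6
3 S 0.138 sep 40.2 off -0.0
4 T 0.138 sep 39.3 off -0.45
4 S 0.138 sep 40.2 off -1.2
[[[-0.0072,0.0178,0.0012],[-0.002,0.001,0.161],1],[[-0.0056,0.0185,0.0012],[0.0,0.0,0.16],1],[[-0.0037,0.0192,0.0012],[0.0,0.0,0.161],1],[[-0.0018,0.0197,0.0012],[0.0,0.0,0.16],1],[[0.0001,0.0199,0.0013],[0.0,0.0,0.161],1],[[0.0021,0.02,0.0012],[0.0,0.0,0.16],1],[[0.0042,0.0199,0.0012],[0.0,0.0,0.161],1],[[0.0061,0.0196,0.0012],[0.0,0.0,0.16],1],[[0.0081,0.0191,0.0012],[0.0,0.0,0.161],1],[[0.01,0.0183,0.0012],[0.0,0.0,0.16],1],[[0.012,0.0174,0.0012],[0.0,0.0,0.161],1],[[0.0137,0.0163,0.0013],[0.0,0.0,0.16],1]]
12 [0.629 0.211 0.2  ]
T [   33    41   250   193 38219] centre 0.46870794677734373 -0.3268843383789063 (166.06304931640625, 232.72625732421875) 82.54974365234375
S [   39    19   246   213 42032] centre 0.4797425994873047 -0.3306793212890625 (186.83407592773438, 229.35035705566406) 82.74028015136719
```

>>> move_arm:
  motion:
    - [[-0.007,0.018,0.001],[0,0,0.161],1]
    - [[-0.006,0.018,0.001],[0,0,0.16],1]
    - [[-0.004,0.019,0.001],[0,0,0.161],1]
    - [[-0.002,0.02,0.001],[0,0,0.16],1]
    - [[0,0.02,0.001],[0,0,0.161],1]
    - [[0.002,0.02,0.001],[0,0,0.16],1]
    - [[0.004,0.02,0.001],[0,0,0.161],1]
    - [[0.006,0.02,0.001],[0,0,0.16],1]
    - [[0.008,0.019,0.001],[0,0,0.161],1]
    - [[0.01,0.018,0.001],[0,0,0.16],1]
    - [[0.012,0.017,0.001],[0,0,0.161],1]
    - [[0.014,0.016,0.001],[0,0,0.16],1]

```text
clock: 35.4
position: [0.6295, 0.2106, 0.2025]
ee_rot: [0.998, 0.067, -0.0, 0.0]
ft_force: [0.2, -0.2, 0.0]
grip_width: 1.003
grasp_force: 0.0
```

>>> move_arm:
  motion:
    - [[0,0,0],[0,0,0],1]
    - [[0,0,0],[0,0,0],1]

```text
clock: 35.6
position: [0.6286, 0.2113, 0.2026]
ee_rot: [0.997, 0.072, -0.0, -0.0]
ft_force: [-0.7, 0.6, 0.7]
grip_width: 1.005
grasp_force: 0.0
```

```bash
python3 -c "
from h import *
st()
(x,y),a=C[3]
plan([(x,y,.15,a,.02),(x,y,.106,a,.01)],1)"
```

```text
35.6 [0.6286 0.2113 0.2026] yaw 8.22 F [-0.7  0.6  0.7] w 1.005 0.0
[[[0.0002,0.0001,0.0234],[0.0,0.001,0.002],1],[[0.0002,0.0002,0.0233],[0.0,0.0,0.001],1],[[0.0001,0.0001,0.0234],[0.0,0.0,0.002],1],[[0.0,0.0,0.0117],[0.0,0.0,0.0],1],[[0.0,0.0,0.0118],[0.0,0.0,0.0],1],[[0.0,0.0,0.0117],[0.0,0.0,0.0],1],[[0.0,0.0,0.0117],[0.0,0.0,0.0],1],[[0.0001,0.0,0.0117],[0.0,0.0,0.0],1]]
8 [0.629 0.211 0.106]
```

>>> move_arm:
  motion:
    - [[0,0,0.024],[0,0,0.002],1]
    - [[0,0,0.024],[0,0,0.002],1]
    - [[0,0,0.024],[0,0,0],1]
    - [[0,0,0.012],[0,0,0],1]
    - [[0,0,0.012],[0,0,0],1]
    - [[0,0,0.012],[0,0,0],1]
    - [[0,0,0.012],[0,0,0],1]
    - [[0,0,0.01],[0,0,0],1]
    - [[0,0,0],[0,0,0],1]

```text
clock: 36.5
position: [0.6286, 0.2106, 0.1043]
ee_rot: [0.998, 0.068, -0.001, 0.0]
ft_force: [-0.2, -0.7, -0.7]
grip_width: 0.997
grasp_force: 0.0
```

>>> move_arm:
  motion:
    - [[0,0,0],[0,0,0],-1]
    - [[0,0,0],[0,0,0],-1]
    - [[0,0,0],[0,0,0],-1]
    - [[0,0,0],[0,0,0],-1]
    - [[0,0,0],[0,0,0],-1]
    - [[0,0,0],[0,0,0],-1]
    - [[0,0,0],[0,0,0],-1]
    - [[0,0,0],[0,0,0],-1]
    - [[0,0,0],[0,0,0],-1]
    - [[0,0,0],[0,0,0],-1]
  newtons: 40

```text
clock: 37.5
position: [0.6295, 0.211, 0.1061]
ee_rot: [0.998, 0.068, 0.001, -0.0]
ft_force: [0.2, 0.8, 5.8]
grip_width: 0.5
grasp_force: 41.4
```

>>> move_arm:
  motion:
    - [[0,0,-0.01],[0,0,0],-1]
    - [[0,0,-0.02],[0,0,0],-1]
    - [[0,0,-0.03],[0,0,0],-1]
    - [[0,0,-0.04],[0,0,0],-1]
    - [[0,0,-0.05],[0,0,0],-1]
    - [[0,0,-0.04],[0,0,0],-1]
    - [[0,0,0],[0,0,0],-1]

```text
clock: 38.2
position: [0.6305, 0.2119, 0.2543]
ee_rot: [0.998, 0.068, 0.004, -0.001]
ft_force: [0.8, 0.3, 0.1]
grip_width: 0.498
grasp_force: 40.9
```

```bash
cat >> h.py <<'E'
def tray(T=None):
    T=T or vision.camera("top")
    im=rect(T,.035,.45,-.33,.36,.001); v=cv2.cvtColor(im,cv2.COLOR_BGR2HSV)[:,:,2]
    k,lab,stt,ce=cv2.connectedComponentsWithStats((v<45).astype(np.uint8)); j=1+np.argmax(stt[1:,4])
    q=cv2.minAreaRect(np.argwhere(lab==j)[:,::-1].astype(np.float32)); a=90-q[2]; a=a if a<45 else a-90
    c=np.array([.45+.18-q[0][1]*.001,-.33+.18-q[0][0]*.001]); print("tray",c.round(3),np.round(q[1]),round(a,1)); return c,a
def slot(c,a,x,y): t=np.radians(a); return c+np.array([x*np.cos(t)-y*np.sin(t),x*np.sin(t)+y*np.cos(t)])
E
python3 -c "
from h import *
st(); c,a=tray(); x,y=slot(c,a,-.035,.05); print(x,y)
plan([(x,y,.23,a,.045),(x,y,.06,a,.04)],-1)"
```

```text
38.2 [0.6305 0.2119 0.2543] yaw 7.82 F [0.8 0.3 0.1] w 0.498 40.92470169067383
tray [ 0.469 -0.327] [166. 233.] 7.3
0.4277548381292985 -0.2817583838581098
[[[-0.0055,0.0584,0.002],[-0.001,-0.006,0.001],-1],[[-0.0094,0.057,0.002],[0.0,0.0,0.001],-1],[[-0.013,0.0554,0.002],[0.0,0.0,0.0],-1],[[-0.0165,0.0535,0.0021],[0.0,0.0,0.001],-1],[[-0.0198,0.0513,0.002],[0.0,0.0,0.001],-1],[[-0.0229,0.0491,0.002],[0.0,0.0,0.001],-1],[[-0.0258,0.0466,0.0021],[0.0,0.0,0.001],-1],[[-0.0284,0.044,0.002],[0.0,0.0,0.0],-1],[[-0.0309,0.0411,0.002],[0.0,0.0,0.001],-1],[[-0.033,0.0383,0.0021],[0.0,0.0,0.001],-1],[[-0.035,0.0352,0.002],[0.0,0.0,0.001],-1],[[-0.0367,0.0321,0.0021],[0.0,0.0,0.001],-1]]
[[[-0.0381,0.0289,0.002],[0.0,0.0,0.001],-1],[[-0.0393,0.0257,0.002],[0.0,0.0,0.0],-1],[[0.0,0.0,0.0453],[0.0,0.0,0.0],-1],[[0.0,0.0,0.0454],[0.0,0.0,0.0],-1],[[0.0,0.0,0.0453],[0.0,0.0,0.0],-1],[[0.0,0.0,0.0454],[0.0,0.0,0.0],-1],[[0.0,0.0,0.0453],[0.0,0.0,0.0],-1]]
19 [ 0.4277 -0.2817  0.06  ]
```

>>> move_arm:
  motion:
    - [[-0.006,0.058,0.002],[0,0,0.001],-1]
    - [[-0.009,0.057,0.002],[0,0,0],-1]
    - [[-0.013,0.055,0.002],[0,0,0.001],-1]
    - [[-0.016,0.053,0.002],[0,0,0],-1]
    - [[-0.02,0.051,0.002],[0,0,0.001],-1]
    - [[-0.023,0.049,0.002],[0,0,0],-1]
    - [[-0.026,0.047,0.002],[0,0,0.001],-1]
    - [[-0.028,0.044,0.002],[0,0,0],-1]
    - [[-0.031,0.041,0.002],[0,0,0.001],-1]
    - [[-0.033,0.038,0.002],[0,0,0],-1]
    - [[-0.035,0.035,0.002],[0,0,0.001],-1]
    - [[-0.037,0.032,0.002],[0,0,0],-1]

```text
clock: 39.45
position: [0.4778, -0.2342, 0.2291]
ee_rot: [0.998, 0.066, -0.001, -0.0]
ft_force: [0.4, -0.2, 0.1]
grip_width: 0.502
grasp_force: 40.9
```

>>> move_arm:
  motion:
    - [[-0.038,0.029,0.002],[0,0,0.001],-1]
    - [[-0.039,0.026,0.002],[0,0,0],-1]
    - [[0,0,0.045],[0,0,0],-1]
    - [[0,0,0.045],[0,0,0],-1]
    - [[0,0,0.045],[0,0,0],-1]
    - [[0,0,0.045],[0,0,0],-1]
    - [[0,0,0.03],[0,0,0],-1]
    - [[0,0,0],[0,0,0],-1]
    - [[0,0,0],[0,0,0],-1]

```text
clock: 40.35
position: [0.4274, -0.2813, 0.0697]
ee_rot: [0.998, 0.066, -0.0, -0.0]
ft_force: [1.4, -0.0, -0.3]
grip_width: 0.501
grasp_force: 40.9
```

```bash
python3 -c "
from h import *
st()
plan([(.428,-.282,.03,7.3,.02),(.428,-.282,.009,7.3,.01)],-1)"
```

```text
40.35 [ 0.4274 -0.2813  0.0697] yaw 7.51 F [ 1.4 -0.  -0.3] w 0.501 40.88112831115723
[[[0.0004,0.0005,0.0265],[-0.001,0.001,0.002],-1],[[0.0003,0.0005,0.0265],[0.0,0.0,0.003],-1],[[0.0,0.0,0.0093],[0.0,0.0,0.0],-1],[[0.0,0.0,0.0093],[0.0,0.0,0.0],-1],[[0.0,0.0,0.0094],[0.0,0.0,0.0],-1]]
5 [ 0.428 -0.282  0.009]
```

>>> move_arm:
  motion:
    - [[0,0.0005,0.026],[0,0,0.002],-1]
    - [[0,0.0005,0.026],[0,0,0.002],-1]
    - [[0,0,0.01],[0,0,0],-1]
    - [[0,0,0.01],[0,0,0],-1]
    - [[0,0,0.008],[0,0,0],-1]
    - [[0,0,0],[0,0,0],-1]
    - [[0,0,0],[0,0,0],0.2]
    - [[0,0,0],[0,0,0],0.4]
    - [[0,0,0],[0,0,0],0.4]
    - [[0,0,0],[0,0,0],0.4]

```text
clock: 41.35
position: [0.4279, -0.2824, 0.0098]
ee_rot: [0.998, 0.064, 0.0, 0.0]
ft_force: [0.7, 0.7, -0.1]
grip_width: 0.7
grasp_force: 0.0
```

>>> move_arm:
  motion:
    - [[0,0,-0.03],[0,0,0],0.4]
    - [[0,0,-0.05],[0,0,0],0.4]
    - [[0,0,-0.06],[0,0,0],0.4]
    - [[0,0,-0.06],[0,0,0],1]
    - [[0,0,-0.06],[0,0,0],1]
    - [[0,0,0],[0,0,0],1]

```text
clock: 41.95
position: [0.4304, -0.2837, 0.2111]
ee_rot: [0.998, 0.064, 0.004, 0.003]
ft_force: [0.2, 0.7, -0.7]
grip_width: 1.002
grasp_force: 0.0
```

```bash
python3 -c "
from h import *
st()
(x,y),a=C[2]
plan([(x,y,.20,a,.045)],1)"
```

```text
41.95 [ 0.4304 -0.2837  0.2111] yaw 7.33 F [ 0.2  0.7 -0.7] w 1.002 0.0
[[[0.0421,-0.0223,0.0015],[0.009,-0.01,0.033],1],[[0.0407,-0.0269,0.0014],[-0.001,0.0,0.033],1],[[0.0386,-0.0315,0.0013],[0.0,0.0,0.033],1],[[0.0362,-0.0358,0.0014],[0.0,0.0,0.033],1],[[0.0333,-0.0401,0.0013],[0.0,0.0,0.033],1],[[0.0298,-0.0439,0.0014],[0.0,0.0,0.033],1],[[0.026,-0.0476,0.0013],[0.0,0.0,0.033],1],[[0.0218,-0.051,0.0013],[0.0,0.0,0.033],1],[[0.0171,-0.0538,0.0014],[0.0,0.0,0.033],1],[[0.0121,-0.0563,0.0013],[0.0,0.0,0.033],1],[[0.0068,-0.0583,0.0013],[0.0,0.0,0.033],1]]
11 [0.6665 0.073  0.2   ]
```

>>> move_arm:
  motion:
    - [[0.042,-0.022,0.001],[0,0,0.033],1]
    - [[0.041,-0.027,0.001],[0,0,0.033],1]
    - [[0.039,-0.031,0.001],[0,0,0.033],1]
    - [[0.036,-0.036,0.001],[0,0,0.033],1]
    - [[0.033,-0.04,0.001],[0,0,0.033],1]
    - [[0.03,-0.044,0.001],[0,0,0.033],1]
    - [[0.026,-0.048,0.001],[0,0,0.033],1]
    - [[0.022,-0.051,0.001],[0,0,0.033],1]
    - [[0.017,-0.054,0.001],[0,0,0.033],1]
    - [[0.012,-0.056,0.001],[0,0,0.033],1]
    - [[0.007,-0.058,0.001],[0,0,0.033],1]
    - [[0,0,0],[0,0,0],1]

```text
clock: 43.15
position: [0.6637, 0.0829, 0.1953]
ee_rot: [0.997, -0.074, -0.001, -0.002]
ft_force: [-0.6, 0.5, 0.7]
grip_width: 1.001
grasp_force: 0.0
```

>>> move_arm:
  motion:
    - [[0,0,0],[0,0,0],1]
    - [[0,0,0],[0,0,0],1]

```text
clock: 43.35
position: [0.6641, 0.0728, 0.1959]
ee_rot: [0.997, -0.079, -0.0, 0.0]
ft_force: [-0.5, -0.4, 0.4]
grip_width: 0.999
grasp_force: 0.0
```

```bash
python3 -c "
from h import *
st()
(x,y),a=C[2]
plan([(x,y,.15,a,.02),(x,y,.106,a,.01)],1)"
```

```text
43.35 [0.6641 0.0728 0.1959] yaw -9.07 F [-0.5 -0.4  0.4] w 0.999 0.0
[[[0.001,-0.0003,0.0204],[0.001,0.0,-0.001],1],[[0.001,-0.0003,0.0204],[0.0,0.0,0.0],1],[[0.0011,-0.0002,0.0203],[0.0,0.0,-0.001],1],[[0.0,0.0,0.0117],[0.0,0.0,0.0],1],[[0.0,0.0,0.0118],[0.0,0.0,0.0],1],[[0.0,0.0,0.0117],[0.0,0.0,0.0],1],[[0.0,0.0,0.0118],[0.0,0.0,0.0],1],[[0.0,-0.0001,0.0117],[0.0,0.0,0.0],1]]
8 [0.6665 0.073  0.106 ]
```

>>> move_arm:
  motion:
    - [[0.001,0,0.02],[0,0,0],1]
    - [[0.001,0,0.02],[0,0,0],1]
    - [[0.001,0,0.02],[0,0,0],1]
    - [[0,0,0.012],[0,0,0],1]
    - [[0,0,0.012],[0,0,0],1]
    - [[0,0,0.012],[0,0,0],1]
    - [[0,0,0.012],[0,0,0],1]
    - [[0,0,0.012],[0,0,0],1]
    - [[0,0,0],[0,0,0],1]

```text
clock: 44.25
position: [0.6657, 0.0736, 0.1047]
ee_rot: [0.997, -0.079, -0.001, 0.0]
ft_force: [-0.5, 0.4, -0.1]
grip_width: 0.996
grasp_force: 0.0
```

>>> move_arm:
  motion:
    - [[0,0,0],[0,0,0],-1]
    - [[0,0,0],[0,0,0],-1]
    - [[0,0,0],[0,0,0],-1]
    - [[0,0,0],[0,0,0],-1]
    - [[0,0,0],[0,0,0],-1]
    - [[0,0,0],[0,0,0],-1]
    - [[0,0,0],[0,0,0],-1]
    - [[0,0,0],[0,0,0],-1]
    - [[0,0,0],[0,0,0],-1]
    - [[0,0,0],[0,0,0],-1]

```text
clock: 45.25
position: [0.6668, 0.0738, 0.1069]
ee_rot: [0.997, -0.079, 0.001, -0.0]
ft_force: [-0.2, 0.2, 5.8]
grip_width: 0.496
grasp_force: 43.4
```

>>> move_arm:
  motion:
    - [[0,0,-0.01],[0,0,0],-1]
    - [[0,0,-0.02],[0,0,0],-1]
    - [[0,0,-0.03],[0,0,0],-1]
    - [[0,0,-0.04],[0,0,0],-1]
    - [[0,0,-0.05],[0,0,0],-1]
    - [[0,0,-0.03],[0,0,0],-1]
    - [[0,0,0],[0,0,0],-1]

```text
clock: 45.95
position: [0.6678, 0.0742, 0.2466]
ee_rot: [0.997, -0.079, 0.003, -0.001]
ft_force: [0.1, 0.1, -0.7]
grip_width: 0.499
grasp_force: 42.9
```

```bash
python3 -c "
from h import *
st(); c,a=tray(); c=np.array([.469,-.327]);a=7.3; x,y=slot(c,a,-.035,-.05); print(x,y)
plan([(x,y,.23,a,.045)],-1)"
```

```text
45.95 [0.6678 0.0742 0.2466] yaw -9.01 F [ 0.1  0.1 -0.7] w 0.499 42.906543016433716
tray [ 0.469 -0.327] [167. 232.] 7.4
0.4406369249394165 -0.38104198343054874
[[[0.0043,0.057,0.0014],[-0.001,-0.004,-0.028],-1],[[-0.0006,0.0565,0.0014],[0.0,0.0,-0.028],-1],[[-0.0054,0.0557,0.0014],[0.0,0.0,-0.028],-1],[[-0.0102,0.0545,0.0014],[0.0,0.0,-0.027],-1],[[-0.0147,0.0528,0.0014],[0.0,0.0,-0.028],-1],[[-0.019,0.0509,0.0015],[0.0,0.0,-0.028],-1],[[-0.0231,0.0485,0.0014],[0.0,0.0,-0.028],-1],[[-0.027,0.0457,0.0014],[0.0,0.0,-0.028],-1],[[-0.0305,0.0428,0.0014],[0.0,0.0,-0.028],-1],[[-0.0338,0.0396,0.0014],[0.0,0.0,-0.028],-1],[[-0.0367,0.0361,0.0014],[0.0,0.0,-0.028],-1],[[-0.0393,0.0323,0.0014],[0.0,0.0,-0.027],-1]]
[[[-0.0414,0.0285,0.0014],[0.0,-0.001,-0.028],-1]]
13 [ 0.4407 -0.381   0.23  ]
```

>>> move_arm:
  motion:
    - [[0.004,0.057,0.0015],[0,0,-0.028],-1]
    - [[-0.001,0.056,0.0015],[0,0,-0.028],-1]
    - [[-0.005,0.056,0.0015],[0,0,-0.028],-1]
    - [[-0.01,0.054,0.0015],[0,0,-0.028],-1]
    - [[-0.015,0.053,0.0015],[0,0,-0.028],-1]
    - [[-0.019,0.051,0.0015],[0,0,-0.028],-1]
    - [[-0.023,0.048,0.0015],[0,0,-0.028],-1]
    - [[-0.027,0.046,0.0015],[0,0,-0.028],-1]
    - [[-0.03,0.043,0.0015],[0,0,-0.028],-1]
    - [[-0.034,0.04,0.0015],[0,0,-0.028],-1]
    - [[-0.037,0.036,0.0015],[0,0,-0.028],-1]
    - [[-0.039,0.032,0.0015],[0,0,-0.028],-1]

```text
clock: 47.2
position: [0.467, -0.3576, 0.2267]
ee_rot: [0.999, 0.054, -0.001, -0.001]
ft_force: [0.4, -0.5, -0.2]
grip_width: 0.495
grasp_force: 42.7
```

>>> move_arm:
  motion:
    - [[-0.041,0.029,0.001],[0,0,-0.028],-1]
    - [[0,0,0.05],[0,0,0],-1]
    - [[0,0,0.05],[0,0,0],-1]
    - [[0,0,0.05],[0,0,0],-1]
    - [[0,0,0.05],[0,0,0],-1]
    - [[0,0,0],[0,0,0],-1]
    - [[0,0,0],[0,0,0],-1]

```text
clock: 47.9
position: [0.4403, -0.3812, 0.0771]
ee_rot: [0.998, 0.064, -0.001, -0.001]
ft_force: [0.3, 0.1, 0.5]
grip_width: 0.498
grasp_force: 42.7
```

```bash
python3 -c "
from h import *
st()
plan([(.4406,-.381,.03,7.3,.03),(.4406,-.381,.009,7.3,.01)],-1)"
```

```text
47.9 [ 0.4403 -0.3812  0.0771] yaw 7.38 F [0.3 0.1 0.5] w 0.498 42.74968922138214
[[[0.0003,0.0,0.0314],[-0.002,0.001,0.001],-1],[[0.0002,-0.0001,0.0315],[0.0,0.0,0.001],-1],[[0.0,0.0,0.0093],[0.0,0.0,0.0],-1],[[0.0,0.0,0.0093],[0.0,0.0,0.0],-1],[[0.0,-0.0001,0.0094],[0.0,0.0,0.0],-1]]
5 [ 0.4406 -0.381   0.009 ]
```

>>> move_arm:
  motion:
    - [[0,0,0.031],[0,0,0],-1]
    - [[0,0,0.031],[0,0,0],-1]
    - [[0,0,0.01],[0,0,0],-1]
    - [[0,0,0.01],[0,0,0],-1]
    - [[0,0,0.008],[0,0,0],-1]
    - [[0,0,0],[0,0,0],-1]
    - [[0,0,0],[0,0,0],0.2]
    - [[0,0,0],[0,0,0],0.4]
    - [[0,0,0],[0,0,0],0.4]
    - [[0,0,0],[0,0,0],0.4]

```text
clock: 48.9
position: [0.4408, -0.3816, 0.0099]
ee_rot: [0.998, 0.064, 0.0, 0.0]
ft_force: [0.6, 0.4, -0.6]
grip_width: 0.7
grasp_force: 0.0
```

>>> move_arm:
  motion:
    - [[0,0,-0.03],[0,0,0],0.4]
    - [[0,0,-0.05],[0,0,0],0.4]
    - [[0,0,-0.06],[0,0,0],0.4]
    - [[0,0,-0.06],[0,0,0],1]
    - [[0,0,-0.06],[0,0,0],1]
    - [[0,0,0],[0,0,0],1]

```text
clock: 49.5
position: [0.4431, -0.3833, 0.2117]
ee_rot: [0.998, 0.064, 0.004, 0.004]
ft_force: [1.0, 0.2, 0.4]
grip_width: 1.001
grasp_force: 0.0
```

```bash
python3 -c "
from h import *
st()
(x,y),a=C[1]
plan([(x,y,.20,a,.045)],1)"
```

```text
49.5 [ 0.4431 -0.3833  0.2117] yaw 7.37 F [1.  0.2 0.4] w 1.001 0.0
[[[0.0415,-0.0259,0.0017],[0.01,-0.009,-0.003],1],[[0.0403,-0.0286,0.0015],[0.0,0.0,-0.003],1],[[0.039,-0.0315,0.0016],[0.0,0.0,-0.003],1],[[0.0374,-0.0342,0.0016],[0.0,0.0,-0.003],1],[[0.0356,-0.0368,0.0015],[0.0,0.0,-0.003],1],[[0.0338,-0.0393,0.0016],[0.0,0.0,-0.003],1],[[0.0316,-0.0418,0.0016],[0.0,0.0,-0.003],1],[[0.0294,-0.0441,0.0016],[0.0,0.0,-0.003],1],[[0.027,-0.0463,0.0015],[0.0,0.0,-0.003],1],[[0.0243,-0.0484,0.0016],[0.0,0.0,-0.003],1]]
10 [ 0.656  -0.0683  0.2   ]
```

>>> move_arm:
  motion:
    - [[0.042,-0.026,0.001],[0,0,-0.003],1]
    - [[0.041,-0.029,0.001],[0,0,-0.003],1]
    - [[0.039,-0.032,0.001],[0,0,-0.003],1]
    - [[0.038,-0.034,0.001],[0,0,-0.003],1]
    - [[0.036,-0.037,0.001],[0,0,-0.003],1]
    - [[0.034,-0.039,0.001],[0,0,-0.003],1]
    - [[0.032,-0.042,0.001],[0,0,-0.003],1]
    - [[0.03,-0.044,0.001],[0,0,-0.003],1]
    - [[0.027,-0.046,0.001],[0,0,-0.003],1]
    - [[0.025,-0.048,0.001],[0,0,-0.003],1]
    - [[0,0,0],[0,0,0],1]
    - [[0,0,0],[0,0,0],1]

```text
clock: 50.7
position: [0.6565, -0.0648, 0.1964]
ee_rot: [0.997, 0.077, -0.0, -0.0]
ft_force: [-0.2, -0.7, -0.7]
grip_width: 1.002
grasp_force: 0.0
```

>>> move_arm:
  motion:
    - [[0,0,0],[0,0,0],1]

```text
clock: 50.8
position: [0.6562, -0.0676, 0.1967]
ee_rot: [0.997, 0.075, -0.0, 0.0]
ft_force: [-0.6, -1.4, -0.4]
grip_width: 1.0
grasp_force: 0.0
```

```bash
python3 -c "
from h import *
st()
(x,y),a=C[1]
plan([(x,y,.15,a,.02),(x,y,.106,a,.01)],1)"
```

```text
50.8 [ 0.6562 -0.0676  0.1967] yaw 8.63 F [-0.6 -1.4 -0.4] w 1.0 0.0
[[[-0.0001,0.0003,0.0208],[0.001,0.001,-0.001],1],[[-0.0002,0.0003,0.0207],[0.0,0.0,0.0],1],[[-0.0001,0.0003,0.0208],[0.0,0.0,-0.001],1],[[0.0,0.0,0.0117],[0.0,0.0,0.0],1],[[0.0,0.0,0.0118],[0.0,0.0,0.0],1],[[0.0,0.0,0.0117],[0.0,0.0,0.0],1],[[0.0,0.0,0.0117],[0.0,0.0,0.0],1],[[0.0,0.0,0.0117],[0.0,0.0,0.0],1]]
8 [ 0.656  -0.0683  0.106 ]
```

>>> move_arm:
  motion:
    - [[0,0,0.021],[0,0,0],1]
    - [[0,0,0.021],[0,0,0],1]
    - [[0,0,0.021],[0,0,0],1]
    - [[0,0,0.012],[0,0,0],1]
    - [[0,0,0.012],[0,0,0],1]
    - [[0,0,0.012],[0,0,0],1]
    - [[0,0,0.012],[0,0,0],1]
    - [[0,0,0.011],[0,0,0],1]
    - [[0,0,0],[0,0,0],1]

```text
clock: 51.7
position: [0.6559, -0.0659, 0.1041]
ee_rot: [0.997, 0.076, -0.001, -0.0]
ft_force: [-0.8, 0.4, -0.3]
grip_width: 1.004
grasp_force: 0.0
```

>>> move_arm:
  motion:
    - [[0,0,0],[0,0,0],-1]
    - [[0,0,0],[0,0,0],-1]
    - [[0,0,0],[0,0,0],-1]
    - [[0,0,0],[0,0,0],-1]
    - [[0,0,0],[0,0,0],-1]
    - [[0,0,0],[0,0,0],-1]
    - [[0,0,0],[0,0,0],-1]
    - [[0,0,0],[0,0,0],-1]
    - [[0,0,0],[0,0,0],-1]
    - [[0,0,0],[0,0,0],-1]

```text
clock: 52.7
position: [0.657, -0.0664, 0.1063]
ee_rot: [0.997, 0.076, 0.001, 0.0]
ft_force: [0.9, -2.5, 5.8]
grip_width: 0.493
grasp_force: 42.7
```

>>> move_arm:
  motion:
    - [[0,0,-0.01],[0,0,0],-1]
    - [[0,0,-0.02],[0,0,0],-1]
    - [[0,0,-0.03],[0,0,0],-1]
    - [[0,0,-0.04],[0,0,0],-1]
    - [[0,0,-0.05],[0,0,0],-1]
    - [[0,0,-0.03],[0,0,0],-1]
    - [[0,0,0],[0,0,0],-1]

```text
clock: 53.4
position: [0.658, -0.0651, 0.2458]
ee_rot: [0.997, 0.076, 0.003, 0.0]
ft_force: [0.7, 0.5, -0.1]
grip_width: 0.496
grasp_force: 42.1
```

```bash
python3 -c "
from h import *
st(); c,a=tray(); c=np.array([.469,-.327]);a=7.3; x,y=slot(c,a,.035,.05); print(x,y)
plan([(x,y,.23,a,.045)],-1)"
```

```text
53.4 [ 0.658  -0.0651  0.2458] yaw 8.77 F [ 0.7  0.5 -0.1] w 0.496 42.099671959877014
tray [ 0.473 -0.36 ] [167. 167.] 7.3
0.49736307506058347 -0.2729580165694513
[[[-0.0309,0.0433,0.0024],[0.0,-0.005,0.005],-1],[[-0.0329,0.0406,0.0025],[0.0,0.0,0.004],-1],[[-0.0347,0.0379,0.0026],[0.0,0.0,0.005],-1],[[-0.0362,0.0349,0.0025],[0.0,0.0,0.005],-1],[[-0.0375,0.0321,0.0025],[0.0,0.0,0.004],-1],[[-0.0387,0.0292,0.0025],[0.0,0.0,0.005],-1],[[-0.0396,0.0262,0.0026],[0.0,0.0,0.005],-1]]
7 [ 0.4974 -0.273   0.23  ]
```

>>> move_arm:
  motion:
    - [[-0.031,0.043,0.0025],[0,0,0.005],-1]
    - [[-0.033,0.041,0.0025],[0,0,0.005],-1]
    - [[-0.035,0.038,0.0025],[0,0,0.005],-1]
    - [[-0.036,0.035,0.0025],[0,0,0.005],-1]
    - [[-0.038,0.032,0.0025],[0,0,0.005],-1]
    - [[-0.039,0.029,0.0025],[0,0,0.005],-1]
    - [[-0.04,0.026,0.0025],[0,0,0.005],-1]
    - [[0,0,0.05],[0,0,0],-1]
    - [[0,0,0.05],[0,0,0],-1]
    - [[0,0,0.05],[0,0,0],-1]
    - [[0,0,0],[0,0,0],-1]
    - [[0,0,0],[0,0,0],-1]

```text
clock: 54.65
position: [0.4949, -0.273, 0.1151]
ee_rot: [0.998, 0.063, -0.001, -0.001]
ft_force: [0.3, 0.2, 0.4]
grip_width: 0.495
grasp_force: 42.0
```

```bash
python3 -c "
from h import *
st()
x,y=.4974,-.273
plan([(x,y,.07,7.3,.03),(x,y,.03,7.3,.025),(x,y,.009,7.3,.01)],-1)"
```

```text
54.65 [ 0.4949 -0.273   0.1151] yaw 7.17 F [0.3 0.2 0.4] w 0.495 42.04963266849518
[[[0.0017,0.0002,0.03],[-0.002,0.002,-0.001],-1],[[0.0016,0.0002,0.0301],[0.0,0.0,-0.002],-1],[[0.0,0.0,0.0267],[0.0,0.0,0.0],-1],[[0.0,0.0,0.0266],[0.0,0.0,0.0],-1],[[0.0,0.0,0.0093],[0.0,0.0,0.0],-1],[[0.0,0.0,0.0094],[0.0,0.0,0.0],-1],[[0.0,0.0,0.0093],[0.0,0.0,0.0],-1]]
7 [ 0.4974 -0.273   0.009 ]
```

>>> move_arm:
  motion:
    - [[0.002,0,0.03],[0,0,0],-1]
    - [[0.002,0,0.03],[0,0,0],-1]
    - [[0,0,0.027],[0,0,0],-1]
    - [[0,0,0.027],[0,0,0],-1]
    - [[0,0,0.009],[0,0,0],-1]
    - [[0,0,0.009],[0,0,0],-1]
    - [[0,0,0.009],[0,0,0],-1]
    - [[0,0,0],[0,0,0],-1]
    - [[0,0,0],[0,0,0],0.2]
    - [[0,0,0],[0,0,0],0.4]
    - [[0,0,0],[0,0,0],0.4]
    - [[0,0,0],[0,0,0],0.4]

```text
clock: 55.85
position: [0.4984, -0.2732, 0.0095]
ee_rot: [0.998, 0.062, 0.0, 0.0]
ft_force: [-0.3, 0.5, 0.5]
grip_width: 0.699
grasp_force: 0.0
```

>>> move_arm:
  motion:
    - [[0,0,-0.03],[0,0,0],0.4]
    - [[0,0,-0.05],[0,0,0],0.4]
    - [[0,0,-0.06],[0,0,0],0.4]
    - [[0,0,-0.06],[0,0,0],1]
    - [[0,0,-0.06],[0,0,0],1]
    - [[0,0,0],[0,0,0],1]
    - [[0,0,0],[0,0,0],1]

```text
clock: 56.55
position: [0.4986, -0.2733, 0.2052]
ee_rot: [0.998, 0.062, 0.001, 0.001]
ft_force: [0.2, -0.0, -1.2]
grip_width: 0.996
grasp_force: 0.0
```

```bash
python3 -c "
from h import *
st()
(x,y),a=C[0]
plan([(x,y,.20,a,.045)],1)"
```

```text
56.55 [ 0.4986 -0.2733  0.2052] yaw 7.15 F [ 0.2 -0.  -1.2] w 0.996 0.0
[[[0.0472,-0.0076,0.0018],[0.002,-0.002,0.098],1],[[0.0466,-0.0144,0.0018],[0.0,0.0,0.098],1],[[0.0451,-0.0213,0.0017],[0.0,0.0,0.098],1],[[0.0426,-0.0279,0.0018],[0.0,0.0,0.098],1]]
4 [ 0.6357 -0.2184  0.2   ]
```

>>> move_arm:
  motion:
    - [[0.047,-0.008,0.002],[0,0,0.098],1]
    - [[0.047,-0.014,0.002],[0,0,0.098],1]
    - [[0.045,-0.021,0.002],[0,0,0.098],1]
    - [[0.043,-0.028,0.002],[0,0,0.098],1]
    - [[0,0,0],[0,0,0],1]
    - [[0,0,0],[0,0,0],1]
    - [[0,0,0],[0,0,0],1]

```text
clock: 57.25
position: [0.6345, -0.2193, 0.197]
ee_rot: [0.996, -0.092, -0.001, 0.0]
ft_force: [-0.3, 0.4, 0.6]
grip_width: 1.0
grasp_force: 0.0
```

```bash
python3 -c "
from h import *
st()
(x,y),a=C[0]
plan([(x,y,.15,a,.02),(x,y,.106,a,.01)],1)"
```

```text
57.25 [ 0.6345 -0.2193  0.197 ] yaw -10.52 F [-0.3  0.4  0.6] w 1.0 0.0
[[[0.0005,-0.0005,0.0209],[0.001,0.003,0.0],1],[[0.0004,-0.0005,0.0209],[0.0,0.0,0.0],1],[[0.0005,-0.0004,0.0209],[0.0,0.0,0.0],1],[[0.0,0.0,0.0117],[0.0,0.0,0.0],1],[[0.0,0.0,0.0118],[0.0,0.0,0.0],1],[[0.0,0.0,0.0117],[0.0,0.0,0.0],1],[[0.0,0.0,0.0117],[0.0,0.0,0.0],1],[[-0.0001,0.0,0.0117],[0.0,0.0,0.0],1]]
8 [ 0.6357 -0.2184  0.106 ]
```

>>> move_arm:
  motion:
    - [[0.0005,-0.0005,0.021],[0,0,0],1]
    - [[0.0005,-0.0005,0.021],[0,0,0],1]
    - [[0.0005,-0.0005,0.021],[0,0,0],1]
    - [[0,0,0.012],[0,0,0],1]
    - [[0,0,0.012],[0,0,0],1]
    - [[0,0,0.012],[0,0,0],1]
    - [[0,0,0.012],[0,0,0],1]
    - [[0,0,0.011],[0,0,0],1]
    - [[0,0,0],[0,0,0],1]

```text
clock: 58.15
position: [0.6363, -0.2173, 0.1052]
ee_rot: [0.996, -0.091, -0.001, -0.0]
ft_force: [0.4, -0.2, -0.4]
grip_width: 1.001
grasp_force: 0.0
```

>>> move_arm:
  motion:
    - [[0,0,0],[0,0,0],-1]
    - [[0,0,0],[0,0,0],-1]
    - [[0,0,0],[0,0,0],-1]
    - [[0,0,0],[0,0,0],-1]
    - [[0,0,0],[0,0,0],-1]
    - [[0,0,0],[0,0,0],-1]
    - [[0,0,0],[0,0,0],-1]
    - [[0,0,0],[0,0,0],-1]
    - [[0,0,0],[0,0,0],-1]
    - [[0,0,0],[0,0,0],-1]

```text
clock: 59.15
position: [0.6373, -0.2178, 0.1074]
ee_rot: [0.996, -0.092, 0.001, 0.0]
ft_force: [-0.0, -1.1, 5.7]
grip_width: 0.5
grasp_force: 41.8
```

>>> move_arm:
  motion:
    - [[0,0,-0.01],[0,0,0],-1]
    - [[0,0,-0.02],[0,0,0],-1]
    - [[0,0,-0.03],[0,0,0],-1]
    - [[0,0,-0.04],[0,0,0],-1]
    - [[0,0,-0.05],[0,0,0],-1]
    - [[0,0,-0.03],[0,0,0],-1]
    - [[0,0,0],[0,0,0],-1]

```text
clock: 59.85
position: [0.6385, -0.2173, 0.247]
ee_rot: [0.996, -0.091, 0.003, 0.0]
ft_force: [0.7, -0.4, -1.1]
grip_width: 0.496
grasp_force: 41.4
```

```bash
python3 -c "
from h import *
st(); T=vision.camera('top');c,a=tray(T); cv2.imwrite('pics/t.png',cv2.convertScaleAbs(T['pixels'][180:420,100:520,::-1],alpha=1.5))
c=np.array([.469,-.327]);a=7.3; x,y=slot(c,a,.035,-.05); print(x,y)
plan([(x,y,.23,a,.045)],-1)"
```

```text
59.85 [ 0.6385 -0.2173  0.247 ] yaw -10.47 F [ 0.7 -0.4 -1.1] w 0.496 41.38731837272644
tray [ 0.458 -0.249] [165.  75.] 7.1
0.5100695359207186 -0.37214746082845424
[[[-0.0205,0.0511,0.0037],[0.0,-0.005,-0.079],-1],[[-0.0264,0.0476,0.0039],[0.0,0.0,-0.079],-1],[[-0.0318,0.0433,0.0038],[0.0,0.0,-0.079],-1],[[-0.0364,0.0386,0.0038],[0.0,0.0,-0.079],-1],[[-0.0405,0.0333,0.0039],[0.0,0.0,-0.079],-1]]
5 [ 0.5101 -0.3721  0.23  ]
```

View pics/t.png

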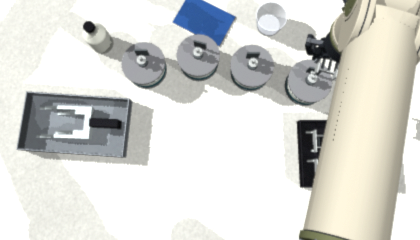

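The wedge lies flat in the bin near (90,122), tins 2 to 4 are empty, and the tray holds the placed clips. Now I place the last clip.

>>> move_arm:
  motion:
    - [[-0.021,0.051,0.004],[0,0,-0.079],-1]
    - [[-0.027,0.048,0.004],[0,0,-0.079],-1]
    - [[-0.032,0.043,0.004],[0,0,-0.079],-1]
    - [[-0.037,0.039,0.004],[0,0,-0.079],-1]
    - [[-0.041,0.033,0.004],[0,0,-0.079],-1]
    - [[0,0,0.05],[0,0,0],-1]
    - [[0,0,0.05],[0,0,0],-1]
    - [[0,0,0.05],[0,0,0],-1]
    - [[0,0,0],[0,0,0],-1]
    - [[0,0,0],[0,0,0],-1]

```text
clock: 60.9
position: [0.5071, -0.3719, 0.1142]
ee_rot: [0.998, 0.064, -0.001, -0.001]
ft_force: [0.3, 0.2, 0.9]
grip_width: 0.5
grasp_force: 41.3
```

```bash
python3 -c "
from h import *
st()
x,y=.510,-.372
plan([(x,y,.07,7.3,.03-.001),(x,y,.03,7.3,.025),(x,y,.009,7.3,.01)],-1)"
```

```text
60.9 [ 0.5071 -0.3719  0.1142] yaw 7.3 F [0.3 0.2 0.9] w 0.5 41.29657745361328
[[[0.0019,0.0003,0.0295],[-0.002,0.001,0.0],-1],[[0.0019,0.0003,0.0295],[0.0,0.0,0.0],-1],[[0.0,0.0,0.0266],[0.0,0.0,0.0],-1],[[0.0,0.0,0.0267],[0.0,0.0,0.0],-1],[[0.0,0.0,0.0093],[0.0,0.0,0.0],-1],[[0.0,0.0,0.0094],[0.0,0.0,0.0],-1],[[0.0,0.0,0.0093],[0.0,0.0,0.0],-1]]
7 [ 0.51  -0.372  0.009]
```

Afterwards the arm rises and swings clear of the view.

>>> move_arm:
  motion:
    - [[0.002,0,0.03],[0,0,0],-1]
    - [[0.002,0,0.03],[0,0,0],-1]
    - [[0,0,0.027],[0,0,0],-1]
    - [[0,0,0.027],[0,0,0],-1]
    - [[0,0,0.009],[0,0,0],-1]
    - [[0,0,0.009],[0,0,0],-1]
    - [[0,0,0.009],[0,0,0],-1]
    - [[0,0,0],[0,0,0],-1]
    - [[0,0,0],[0,0,0],0.2]
    - [[0,0,0],[0,0,0],0.4]
    - [[0,0,0],[0,0,0],0.4]
    - [[0,0,0],[0,0,0],0.4]

```text
clock: 62.1
position: [0.5105, -0.3721, 0.0088]
ee_rot: [0.998, 0.063, 0.0, 0.0]
ft_force: [0.5, -0.1, -0.9]
grip_width: 0.698
grasp_force: 0.0
```

>>> move_arm:
  motion:
    - [[0,0,-0.03],[0,0,0],0.4]
    - [[0,0,-0.05],[0,0,0],0.4]
    - [[0,0,-0.06],[0,0,0],0.4]
    - [[0,0,-0.06],[0,0,0],0.4]
    - [[0,0,-0.06],[0,0,0],0.4]
    - [[0,-0.06,0],[0,0,0],0.4]
    - [[0,-0.06,0],[0,0,0],0.4]
    - [[0,-0.06,0],[0,0,0],0.4]
    - [[0,-0.06,0],[0,0,0],0.4]
    - [[0,-0.06,0],[0,0,0],0.4]
    - [[0,-0.06,0],[0,0,0],0.4]
    - [[0,-0.06,0],[0,0,0],0.4]

```text
clock: 63.3
position: [0.47, -0.0578, 0.2037]
ee_rot: [0.998, 0.064, 0.0, 0.0]
ft_force: [1.2, 0.6, -0.1]
grip_width: 0.702
grasp_force: 0.0
```

>>> move_arm:
  motion:
    - [[0,0,0],[0,0,0],0.4]
    - [[0,0,0],[0,0,0],0.4]
    - [[0,0,0],[0,0,0],0.4]
    - [[0,0,0],[0,0,0],0.4]

```text
clock: 63.7
position: [0.4705, -0.0608, 0.2033]
ee_rot: [0.998, 0.062, -0.0, 0.0]
ft_force: [-0.2, 0.6, 0.1]
grip_width: 0.7
grasp_force: 0.0
```

```bash
python3 -c "
from h import *
st(); T=vision.camera('top');tray(T); cv2.imwrite('pics/t2.png',cv2.convertScaleAbs(cv2.resize(T['pixels'][180:420,100:520,::-1],None,fx=1.9,fy=1.9),alpha=1.5))"
```

```text
63.7 [ 0.4705 -0.0608  0.2033] yaw 7.16 F [-0.2  0.6  0.1] w 0.7 0.0
tray [ 0.469 -0.327] [166. 232.] 7.4
```

View pics/t2.png

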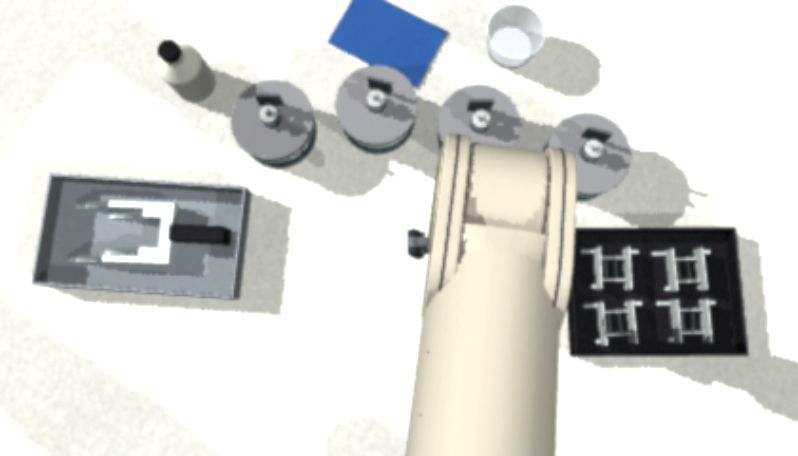

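All four clips are flat in the tray, around (610–690, 268–320). The wedge lies in the bin near (140,230), and the cup, panel and bottle are where they started. Handing in.

```bash
python3 -c "
from workcell import order
print(order.hand_in())"
```

```text
the job is handed in; nothing more can be done
None
```

I freed all four clips with the wedge and put them in the tray, laid the wedge flat back in the bin, left the cup, panel and bottle in place, and handed the job in at about 64 s; the hand-in returned no verdict.

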